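Pack and lock a sliding-lid transit case

ROBOT

A 6-joint arm with a two-finger parallel gripper is mounted at the origin on the work surface. World frame = base frame: x ahead of the robot, y to its left, z up, the work surface at z = 0. Lengths are in m, angles in degrees, forces in N, time in s.
With the tool pointing down it reaches from about 0.25 to 0.8 m from the base axis. Payload 3.9 kg.
Tool frame: the origin (TCP) lies midway between the tips of the shut fingers; the grasp point (between the pads) lies 19 mm behind it; z points along the fingers, y is the direction in which the jaws open and shut (so a half turn about z gives the same grasp; the last joint's range is limited). The gripper opens to 85 mm and grips with 20 to 120 N. Pads are 22 mm wide; open, the fingers measure 114 mm over their backs; the gripper's body (76 mm by 85 mm) begins 54 mm behind the grasp point. The pads swing forward as they close: fully open they stand 13 mm farther back than shut.
Start: joints at [66.177, 14.897, -7.913, 67.191, 0, 90], TCP at [0.212, 0.48, 0.231] pointing down, gripper open.
Joint ranges: [-159.42, 159.42], [-47.68, 98.78], [-73.54, 78.23], [-108.79, 121.32], [-90, 84.71], [-180, 180]. Speed limits (degrees/s): [147.25, 147.25, 180, 180, 180, 180].

INTERFACE

Orientations are given as a 3x3 rotation matrix whose columns are the frame's x, y, z axes.
In Python, from station import env, optics gives the robot as it stands.
- The arm moves only by the tool carry_out, never from a script. Its argument "moves" is a list that holds one entry, the list of rows, each a list of 5 numbers: the shift along the tool's x, y, z in mm, then the turn about the tool's z in degrees, then the closure, from -1 (fully open) to 1 (shut). In form: [[[x, y, z, turn, jaw], ...]]. A call has 1 to 5 rows; each row is the pose to reach, as a shift and turn from the pose measured when the call began, along the tool's axes at that moment; what a row does not reach only later rows make up. A row lasts 1/10 s, in which the tool goes at most 50 mm and 8.59 degrees, less where a joint would pass 70% of its speed; a pose out of reach is approached as far as the arm can. A call with a gripper value outside its range is refused whole. The fingers move at their own pace and stop on an object; "squeeze" is the grip in N (left out, the last holds). Time passes only in rows, so rows that repeat a pose let the fingers close. It gives the time, the measured TCP pose, the force and the opening at its end, in the units of the state.
- env.state(): the state, without advancing time (a new reading comes with each control period).
- optics.grab_frame(name): name is "scene" or "side" or "wrist"; returns (picture, depth): 384x512x3 uint8, red, green, blue; 384x512 float32, m along the optical axis (not along the pixel's ray), 0 where there is no reading.
- optics.camera_info(name): a dict with "vertical_fov" (degrees; the focal length in pixels is half the picture's height over the tangent of half this angle, whatever the lens; pixels are square), "cx", "cy" (the principal point, pixels), "T" (4x4, takes a point from camera to world coordinates); the wrist camera has in their place "mount" (4x4, takes a point from camera to tool coordinates, whose origin is the TCP and whose axes are the flange's). Camera axes: x right, y down, z forward; pixel columns grow to the right and rows downward; lengths in m; the calibration is good to about 2 mm. A picture is of the moment at which its call begins: read the wrist's pose just before it. camera_info takes no time and is no camera call.
- env.close_job(): hands the job in, once; it reports no verdict.
The state is a dict: "time_s": time; "q": joint angles; "dq": joint speeds; "joint_torque": joint torques, N m; "position": TCP position; "eef_rot": TCP orientation; "force": force on the tool from outside, world axes, zero at the start; "ft_torque": the same for the moment, N m; "width": finger opening in m.
Only numpy, scipy, OpenCV 4.12 (cv2) and the standard library are available. Lean on these libraries where they do the work, as an engineer would, in place of code of your own. Each camera call takes 0.05 s, during which the arm holds its last target. There are 200 camera calls.

TASK

Pack the white transit case: stand every cream jar on the bench upright on the floor of the case, then slide the dovetailed lid into its tapered way from the wide end until it wedges tight, flush with both ends of the case. Then put the key fully into the lock and turn it clockwise a quarter turn to its stop, so that the cam bar lies square across behind the lid, and return the key to its stand, fully down. Leave the other things on the bench undisturbed.

Things in the scene. Friction and masses are not known exactly. Their poses are not given: they have to be found in the camera images.
- case: White plastic open-topped case, fixed to the bench. Origin: centre of its underside; x: direction in which the lid slides home. 210 mm long in x (-105 to 105), 182 mm wide over its flanges. Walls and flanges end at z = 58 mm: the ledge the lid slides on. The steel lock housing, 40 x 40 mm, 58 mm high, stands off the wide end's -y corner at x -120, y -115 mm.
- case_floor (a point): Centre of the case's inner floor, 8 mm above the bench, axes as the case. The floor is 192 mm long (x -96 to 96) and 110 mm wide (y -55 to 55).
- way_mouth (a point): Middle of the open wide end of the lid's way, on the ledge, 58 mm above the bench, axes as the case. Two aluminium dovetail rails on the ledge, up to 71 mm above the bench, converge towards +x: between their feet the way is 162 mm wide here and 128 mm at the open narrow end 210 mm on. At the top each overhangs inwards by 4 mm.
- lid_home (a point): Point on the case, axes as the case, 58 mm above the bench, where the lid's origin lies (and its x points along this x) when it is fully home. The lid can be lowered onto the ledges with its origin 65 mm or more (better 90) short of here, towards -x; from there it must be slid.
- lid: Loose grey plastic lid, 12 mm thick, 210 mm long in x, 0.3 kg. Tapered like the way: underside 128 mm wide at its front end (x = 105), 162 mm at its rear (x = -105), edges bevelled (4 mm narrower each side at the top). Origin: centre of its underside. It wedges within a few mm of home; about 15 N drives it tight and it stays.
- lid_grip (a point): Centre of the top of the black grip bar on the lid, 46 mm above the lid's underside, over its origin, axes as the lid. The bar is 64 mm long in x, 20 mm wide in y, and rises 34 mm above the lid.
- key: Loose brass key, upright. Origin: centre of its foot; z up along it. Flat shank 6 mm (x) by 16 mm (y), from z = 0 to 24 mm; above it a flat bow 10 mm thick (x), 34 mm wide (y), from z = 24 to 68 mm. It works either way round (half turn about z). It starts in its stand.
- stand: Grey plastic key stand fixed to the bench, 44 (x) by 54 (y) by 32 mm high, with a slot 10 mm (x) by 20 mm (y) in the middle of its top, 22 mm deep (slot floor at z = 10 mm). Origin: centre of its underside, straight under the slot.
- keyhole (a point): Centre of the mouth of the key slot, on the axis of the round steel lock cylinder (45 mm diameter), 96 mm above the bench. The slot is 9 mm (x) by 19 mm (y) and 22 mm deep; these axes turn with the cylinder.
- lock (a joint): Turn of the lock cylinder, rad: 0 with the cam bar pointing to the case's -x; grows clockwise from above to its stop at 1.57, where the bar points to the case's +y, just behind the lid. Starts at 0 to 0.25, is stiff (0.06 N m), stays where left. The bar reaches 58 mm from the axis, is 12 mm wide, 62 to 69 mm above the bench; a lid not home blocks it.
- jar0: Squat cream jar, white with a grey cap, 36 mm diameter, 40 mm tall, 0.09 kg, upright; may be absent. Origin: centre of its underside.
- jar1: Squat cream jar, white with a grey cap, 36 mm diameter, 40 mm tall, 0.09 kg, upright; may be absent. Origin: centre of its underside.
- jar2: Squat cream jar, white with a grey cap, 36 mm diameter, 40 mm tall, 0.09 kg, upright; may be absent. Origin: centre of its underside.
- jar3: Squat cream jar, white with a grey cap, 36 mm diameter, 40 mm tall, 0.09 kg, upright; may be absent. Origin: centre of its underside.
- terminal: Bystander: black handheld barcode terminal lying on the bench, 60 x 150 x 28 mm. Origin: centre of its underside.
- tape: Bystander: roll of packing tape lying flat, 100 mm diameter, 48 mm high. Origin: centre of its underside.

How it is judged (in metres and radians):
On the way, in this order (a step that is already met when the one before it is completed fails the run):
1. every jar stands upright on the floor of the case (x of jar0 in the frame of case_floor between -0.082 and 0.082 m and y of jar0 in the frame of case_floor between -0.042 and 0.042 m and z of jar0 in the frame of case_floor between -0.004 and 0.004 m and angle between each of jar0, jar1, jar2, jar3's own z axis and vertical below 0.12 rad and x of jar1 in the frame of case_floor between -0.082 and 0.082 m and y of jar1 in the frame of case_floor between -0.042 and 0.042 m and z of jar1 in the frame of case_floor between -0.004 and 0.004 m and x of jar2 in the frame of case_floor between -0.082 and 0.082 m and y of jar2 in the frame of case_floor between -0.042 and 0.042 m and z of jar2 in the frame of case_floor between -0.004 and 0.004 m and x of jar3 in the frame of case_floor between -0.082 and 0.082 m and y of jar3 in the frame of case_floor between -0.042 and 0.042 m and z of jar3 in the frame of case_floor between -0.004 and 0.004 m), for 0.2 s.
2. the lid is wedged home in its way over the jars (all of step 1 and x of lid in the frame of lid_home between -0.006 and 0.006 m and y of lid in the frame of lid_home between -0.004 and 0.004 m and z of lid in the frame of lid_home between -0.003 and 0.003 m and angle between the x axis of lid and the x axis of case, either way round below 0.035 rad), for 0.2 s.
3. the key is fully in the lock, not yet turned (x of lid in the frame of lid_home between -0.006 and 0.006 m and y of lid in the frame of lid_home between -0.004 and 0.004 m and z of lid in the frame of lid_home between -0.003 and 0.003 m and angle between the x axis of lid and the x axis of case, either way round below 0.035 rad and horizontal distance between key and keyhole below 0.004 m and z of key in the frame of keyhole below -0.017 m and value of joint lock below 0.6 rad), for 0.1 s.
4. the lock is turned with the key in it (x of lid in the frame of lid_home between -0.006 and 0.006 m and y of lid in the frame of lid_home between -0.004 and 0.004 m and z of lid in the frame of lid_home between -0.003 and 0.003 m and angle between the x axis of lid and the x axis of case, either way round below 0.035 rad and horizontal distance between key and keyhole below 0.004 m and z of key in the frame of keyhole below -0.017 m and value of joint lock above 1.35 rad), for 0.1 s.
At the end, for the whole second after the job is handed in: Every jar present stands upright (7 degrees) on the case floor; the lid lies on the ledges, within 6 mm of home, 4 mm sideways, 2 degrees; the lock is turned past 1.35 rad; the key stands in its stand, within 5 mm of fully down; all at rest (all of step 2 and value of joint lock above 1.35 rad and horizontal distance between key and stand below 0.005 m and height (world z) of key below 0.015 m and angle between key's own z axis and vertical below 0.15 rad and linear speed of each of jar0, jar1, jar2, jar3, lid, key below 0.02 m/s); the robot touches nothing.
It fails at once if the terminal was moved more than 30 mm (distance of terminal from where it was at the start of the episode above 0.03 m).
It fails at once if the tape was moved more than 30 mm (distance of tape from where it was at the start of the episode above 0.03 m).
Of jar0, jar1, jar2, jar3 only 3 to 4 are there at a start; the rules pass over those that are not, and their reading is None.
At some moment in a run one of jar0, jar1, jar2, jar3 may be knocked a few centimetres aside while the robot is not near it.
It also fails if it takes over 208 s, if anything falls off the work surface, if the arm or the gripper's body presses on something with over 40 N, if the wrist force passes 120 N, or if a joint passes its speed limit or range.

## Working session

There is one attempt and no reset: what is moved stays moved. The work goes in short steps, Python scripts to look and compute and a tool call to move; the robot and the scene stay as the last step left them, time stands still between calls to the robot, and variables do not carry over. Pictures are saved under pics/ and viewed, about 12 in all and at most 16, crops included, and the job is handed in when it is done.

Besides the shell and the picture viewer there is one more tool, called by a JSON object that holds its "api" and its "payload". carry_out: Moves the arm, as the interface text tells. Its arguments: {"type":"object","properties":{"moves":{"type":"array","items":{"type":"array","items":{"type":"array","items":{"type":"number"}}}},"squeeze":{"type":"number"}},"required":["moves"]}

```bash
mkdir -p pics; ls; cat > h.py <<'E'
import numpy as np, cv2
from station import env, optics
def K(name):
    i=optics.camera_info(name); f=192/np.tan(np.radians(i["vertical_fov"])/2); return f,i["cx"],i["cy"],i
def grab(name):
    s=env.state(); im,d=optics.grab_frame(name); f,cx,cy,i=K(name)
    if "T" in i: T=np.array(i["T"])
    else:
        B=np.eye(4); B[:3,:3]=s["eef_rot"]; B[:3,3]=s["position"]; T=B@np.array(i["mount"])
    np.savez(f"last_{name}.npz",im=im,d=d,T=T,f=f,cx=cx,cy=cy); return im,d,T
def cloud(name):
    z=np.load(f"last_{name}.npz"); d=z["d"]; v,u=np.mgrid[:384,:512]
    P=np.stack([(u-z["cx"])/z["f"]*d,(v-z["cy"])/z["f"]*d,d],-1)
    return P@z["T"][:3,:3].T+z["T"][:3,3], d>0, z["im"]
def save(fn,im,s=1): cv2.imwrite("pics/"+fn,cv2.resize(im[...,::-1],None,fx=s,fy=s,interpolation=cv2.INTER_CUBIC))
E
python3 - <<'E'
from h import *
print(env.state())
ims=[]
for n in ("scene","side"):
    im,d,T=grab(n); save(n+"0.png",im,1.5); print(n,{k:v for k,v in optics.camera_info(n).items()}, (d>0).mean())
print(optics.camera_info("wrist"))
E
```

```text
pics
{'time_s': 0.0, 'q': array([ 6.61758696e+01,  1.49358045e+01, -7.98572858e+00,  6.71900786e+01,
        2.46253910e-03,  9.00005731e+01]), 'dq': array([ 0.01735565, -0.03198069, -0.05044593, -0.05059006, -0.01708871,
        0.03666324]), 'joint_torque': array([-2.30721140e-03, -4.05681896e+01,  2.53920883e+01,  1.89343735e-02,
       -2.36123478e-04,  4.57282127e-06]), 'position': array([0.2117765 , 0.47964852, 0.23046445]), 'eef_rot': array([[-9.14785557e-01,  4.03938984e-01, -8.26170482e-04],
       [ 4.03939827e-01,  9.14783856e-01, -1.76464169e-03],
       [ 4.29598483e-05, -1.94799189e-03, -9.99998102e-01]]), 'force': array([ 0.31984649, -0.47492621,  0.69737243]), 'ft_torque': array([0.00067288, 0.007685  , 0.04836076]), 'width': 0.08543052584804575}
scene {'vertical_fov': 49.67902589109264, 'cx': 259.7824839516899, 'cy': 188.0405033430722, 'T': array([[ 0.84552358,  0.37791143, -0.3771907 ,  0.96079094],
       [ 0.53387405, -0.58743344,  0.60819442, -0.67838395],
       [ 0.00826919, -0.71561505, -0.69844593,  0.85269117],
       [ 0.        ,  0.        ,  0.        ,  1.        ]])} 0.9960886637369791
side {'vertical_fov': 47.00907094549367, 'cx': 256.3461349235546, 'cy': 192.73924694650063, 'T': array([[ 0.73508269, -0.48578331,  0.47293553,  0.01435891],
       [-0.67797024, -0.52991453,  0.5094575 , -0.57233807],
       [ 0.00312946, -0.6951296 , -0.71887763,  0.90227521],
       [ 0.        ,  0.        ,  0.        ,  1.        ]])} 0.9958852132161459
{'vertical_fov': 68.21252768106304, 'cx': 253.86397436904065, 'cy': 194.3664881105791, 'mount': array([[-6.75201749e-04, -9.60070523e-01, -2.79757277e-01,
         6.99916297e-02],
       [ 9.99999691e-01, -5.35767659e-04, -5.74879789e-04,
         5.63204771e-04],
       [ 4.02040238e-04, -2.79757579e-01,  9.60070589e-01,
        -1.41509486e-01],
       [ 0.00000000e+00,  0.00000000e+00,  0.00000000e+00,
         1.00000000e+00]])}
```

View pics/scene0.png

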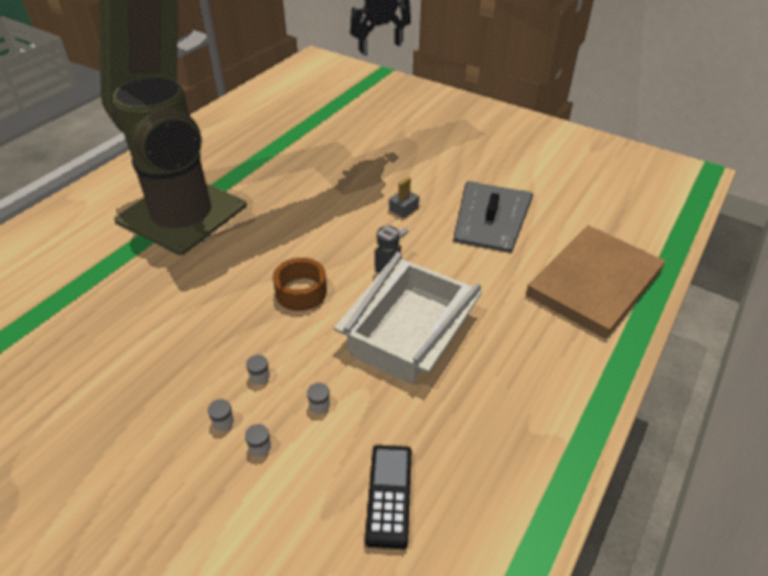

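View pics/side0.png

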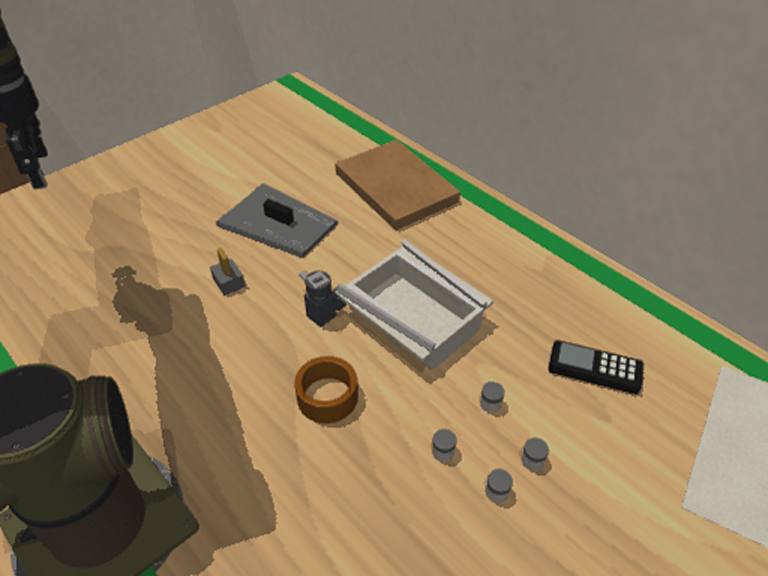

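Scene (1.5x pixels): 4 jars in side view at (444,440), (492,392), (536,449), (499,481). The lock is at (318,280), the key at (224,262), the lid at (278,212) and the case at (415,305), with its wide end toward the lock and lid. Next I'll locate them from the depth clouds.

```bash
cat > loc.py <<'E'
from h import *
def comps(names, zlo, zhi, box, minpts=20, r=0.004):
    """clusters of cloud points in a height band -> list of (N,3)"""
    out=[]
    for n in names:
        P,ok,im=cloud(n)
        m=ok&(P[...,2]>zlo)&(P[...,2]<zhi)&(P[...,0]>box[0])&(P[...,0]<box[1])&(P[...,1]>box[2])&(P[...,1]<box[3])
        k,lab,st,_=cv2.connectedComponentsWithStats(m.astype(np.uint8))
        for j in range(1,k):
            if st[j,4]>=minpts: out.append((n,P[lab==j],im[lab==j].mean(0)))
    return out
E
python3 - <<'E'
from loc import *
np.set_printoptions(precision=4,suppress=True)
for n in ("scene","side"):
    P,ok,im=cloud(n)
    b=P[ok&(abs(P[...,2])<.006)&(P[...,0]>.2)&(P[...,0]<.8)&(abs(P[...,1])<.5)]
    print(n,"bench z",np.median(b[:,2]))
for lab,lo,hi in (("bench+",.008,.3),("z36-44",.035,.045),("z66-75",.066,.076),("z85+",.085,.13)):
    print(lab)
    for n,p,c in comps(("scene","side"),lo,hi,(.15,1.,-.6,.45)):
        r=cv2.minAreaRect((p[:,:2]*1000).astype(np.float32))
        print(n,len(p),"rect c",np.round(r[0],1),"sz",np.round(r[1],1),"ang",round(r[2],1),"z",np.percentile(p[:,2],[5,50,95]),c.astype(int))
E
```

```text
scene bench z -0.000468768230093064
side bench z 0.0009084797303967607
bench+
scene 129 rect c [189.7 425.2] sz [41.  25.1] ang 65.2 z [0.2497 0.2798 0.2984] [56 54 51]
scene 311 rect c [400.1 275.6] sz [58.7 47.3] ang 80.6 z [0.01   0.0316 0.0757] [85 77 61]
scene 1587 rect c [576.9 355.9] sz [151.1 217.8] ang 16.3 z [0.0089 0.0115 0.0391] [99 98 94]
scene 4053 rect c [571.8  11.3] sz [228.2 286.8] ang 2.4 z [0.009  0.056  0.0739] [144 139 127]
scene 3733 rect c [838.6 277.8] sz [245.5 171.2] ang 81.3 z [0.0172 0.0291 0.0318] [145 109  73]
scene 880 rect c [373.4 -54.7] sz [99.9 99.2] ang 68.9 z [0.0111 0.0368 0.049 ] [92 58 29]
scene 49 rect c [600.9   6.9] sz [46.3 28.6] ang 51.7 z [0.0081 0.009  0.0107] [211 204 184]
scene 229 rect c [ 437.1 -251.9] sz [33.4 36.2] ang 85.3 z [0.0124 0.0375 0.0413] [104  98  92]
scene 244 rect c [ 558.1 -242.4] sz [34.1 36.3] ang 9.0 z [0.0111 0.038  0.0414] [107 102  95]
scene 265 rect c [ 448.4 -350.6] sz [33.8 34.8] ang 86.7 z [0.0119 0.0383 0.0416] [104  99  92]
scene 283 rect c [ 526.9 -353.3] sz [34.5 34.9] ang 29.1 z [0.0119 0.0383 0.0418] 
[... 3219 characters left out ...]
 z [0.0664 0.0674 0.0722] [141 129 120]
scene 213 rect c [522.6 -27.4] sz [ 10.3 208.8] ang 6.9 z [0.0677 0.0706 0.0729] [166 162 154]
scene 286 rect c [669.7 -19.7] sz [212.7  13. ] ang 88.2 z [0.0667 0.07   0.0727] [147 143 136]
side 255 rect c [668.8 -19. ] sz [210.7  12.7] ang 88.0 z [0.0674 0.0716 0.0744] [178 173 167]
side 21 rect c [480.3 143.4] sz [19.8 10.3] ang 78.9 z [0.0675 0.0697 0.0721] [144 135 130]
side 342 rect c [521.9 -24.1] sz [ 14.3 211.7] ang 6.9 z [0.0665 0.0709 0.0744] [136 133 129]
z85+
scene 155 rect c [476.6  90.6] sz [40.1 44.7] ang 34.0 z [0.087  0.0946 0.0973] [104  99  94]
side 211 rect c [475.5  93.3] sz [45.4 42.7] ang 68.9 z [0.0875 0.0959 0.099 ] [96 92 90]
```

```bash
cat >> h.py <<'E'
CASE=np.array([595.8,-22.5]); CYAW=-87.5   # case centre mm, x axis heading
def case2w(x,y):
    a=np.radians(CYAW); return CASE+x*np.array([np.cos(a),np.sin(a)])+y*np.array([-np.sin(a),np.cos(a)])
def plan(pts, yaw=None):
    """world targets (mm) chained from the present pose -> shift in the tool axes of now, and turn (yaw: heading of tool y, deg)"""
    s=env.state(); R=np.array(s["eef_rot"]); p=np.array(s["position"])*1000
    now=np.degrees(np.arctan2(R[1,1],R[0,1]))
    print("t",round(s["time_s"],1),"pos",p.round(1),"yaw",round(now,2),"w",round(s["width"]*1000,1),"F",np.round(s["force"],1),"tilt",np.round(np.degrees(R[:2,2]),2),"q",np.round(s["q"],0))
    for i,q in enumerate(pts):
        d=R.T@(np.array(q,float)-p); y=yaw
        t=0 if y is None else (now-y+90)%180-90
        print(i,"target",np.round(q,1),"shift",d.round(1),"turn",round(t,1),"L",round(np.linalg.norm(d)))
E
python3 -c "
from h import *
plan([(480,-240,250)],2.5)
for x in (-66,-22,22,66): print(case2w(x,0).round(1))"
```

```text
t 0.1 pos [211.8 479.7 230.5] yaw 66.18 w 85.6 F [-0.9 -0.3 -0.5] tilt [-0.04 -0.09] q [66. 15. -8. 67.  0. 90.]
0 target [ 480 -240  250] shift [-536.1 -550.1  -18.5] turn 63.7 L 768
[592.9  43.4]
[ 5.948e+02 -5.000e-01]
[596.8 -44.5]
[598.7 -88.4]
```

{"api": "carry_out", "payload": {"moves": [[[-179,-183,-6,0,-0.4],[-179,-183,-6,0,-0.4],[-179,-183,-6,0,-0.4],[-179,-183,-6,0,-0.4],[-179,-183,-6,0,-0.4]]], "squeeze": 40}}

```text
time_s: 0.6
position: [0.2993, 0.2441, 0.2365]
eef_rot: [[-0.915, 0.403, -0.001], [0.403, 0.915, -0.002], [-0.0, -0.002, -1.0]]
force: [1.0, -0.2, 0.2]
width: 0.0596
```

{"api": "carry_out", "payload": {"moves": [[[-179,-183,-6,0,-0.4],[-179,-183,-6,0,-0.4],[-179,-183,-6,0,-0.4],[-179,-183,-6,0,-0.4],[-179,-183,-6,0,-0.4]]]}}

```text
time_s: 1.1
position: [0.3867, 0.0098, 0.2427]
eef_rot: [[-0.915, 0.403, -0.001], [0.403, 0.915, -0.002], [-0.0, -0.002, -1.0]]
force: [2.2, 0.1, 0.1]
width: 0.0601
```

{"api": "carry_out", "payload": {"moves": [[[-179,-183,-6,0,-0.4],[-179,-183,-6,0,-0.4],[-179,-183,-6,0,-0.4],[-179,-183,-6,0,-0.4],[-179,-183,-6,0,-0.4]]]}}

```text
time_s: 1.6
position: [0.474, -0.2244, 0.2485]
eef_rot: [[-0.915, 0.404, -0.001], [0.404, 0.915, -0.001], [0.0, -0.002, -1.0]]
force: [1.1, -0.7, 0.5]
width: 0.0597
```

{"api": "carry_out", "payload": {"moves": [[[0,0,0,42,-0.4],[0,0,0,42,-0.4],[0,0,0,42,-0.4],[0,0,0,42,-0.4],[0,0,0,42,-0.4]]]}}

```text
time_s: 2.1
position: [0.4736, -0.2244, 0.2479]
eef_rot: [[-0.404, 0.915, -0.002], [0.915, 0.404, -0.001], [0.0, -0.002, -1.0]]
force: [0.3, 0.7, 0.2]
width: 0.0593
```

```bash
cat > jars.py <<'E'
from loc import *
def jars(names=("wrist",),box=(.3,.85,-.5,-.15)):
    for n,p,c in comps(names,.033,.047,box,60):
        (x,y),r=cv2.minEnclosingCircle((p[:,:2]*1000).astype(np.float32))
        print(n,len(p),"jar",round(x,1),round(y,1),"r",round(r,1),"mean",(p[:,:2].mean(0)*1000).round(1),"z",np.median(p[:,2]).round(4))
E
python3 - <<'E'
from jars import *
grab("wrist"); grab("scene"); grab("side"); jars(("wrist","scene","side")); plan([(437.5,-250,150)],2.5)
E
```

```text
wrist 612 jar 439.3 -249.5 r 17.8 mean [ 439.2 -248.8] z 0.0389
wrist 576 jar 558.5 -241.4 r 18.0 mean [ 558.  -240.6] z 0.039
wrist 341 jar 450.1 -348.4 r 18.4 mean [ 453.8 -344.8] z 0.039
wrist 490 jar 527.9 -351.9 r 18.0 mean [ 527.2 -350.5] z 0.039
scene 146 jar 438.0 -251.5 r 18.4 mean [ 439.3 -252.2] z 0.0391
scene 163 jar 556.5 -243.0 r 20.0 mean [ 558.6 -244. ] z 0.0393
scene 176 jar 447.9 -350.6 r 18.2 mean [ 449.5 -351.1] z 0.0396
scene 196 jar 527.5 -352.3 r 18.8 mean [ 528.  -354.1] z 0.0393
side 168 jar 557.7 -240.2 r 18.7 mean [ 555.4 -240.7] z 0.0402
side 198 jar 437.2 -248.6 r 18.2 mean [ 436.3 -249.8] z 0.0403
side 200 jar 527.2 -351.7 r 19.1 mean [ 525.1 -351.2] z 0.04
side 226 jar 447.8 -347.4 r 18.8 mean [ 446.5 -348.1] z 0.0401
t 2.2 pos [ 473.7 -224.3  248.1] yaw 24.34 w 59.9 F [-0.6 -0.3 -0.4] tilt [-0.11 -0.05] q [-25.  14.  -6.  70.  -0.  40.]
0 target [ 437.5 -250.   150. ] shift [ -8.5 -43.3  98.2] turn 21.8 L 108
```

{"api": "carry_out", "payload": {"moves": [[[-8,-42.5,98,21.8,-0.4],[-8,-42.5,98,21.8,-0.4],[-8,-42.5,98,21.8,-0.4],[-8,-42.5,98,21.8,-0.4]]]}}

```text
time_s: 2.65
position: [0.4354, -0.2483, 0.1479]
eef_rot: [[-0.046, 0.999, -0.007], [0.999, 0.046, 0.002], [0.002, -0.007, -1.0]]
force: [0.5, -0.4, 0.3]
width: 0.0598
```

{"api": "carry_out", "payload": {"moves": [[[0,0,40,0,-0.4],[0,0,80,0,-0.4],[0,0,115,0,-0.4],[0,0,141,0,-0.4],[0,0,141,0,-0.4]]]}}

```text
time_s: 3.15
position: [0.4336, -0.247, 0.005]
eef_rot: [[-0.049, 0.999, -0.01], [0.999, 0.05, 0.004], [0.005, -0.01, -1.0]]
force: [0.1, 0.2, 0.2]
width: 0.0601
```

{"api": "carry_out", "payload": {"moves": [[[0,0,0,0,1],[0,0,0,0,1],[0,0,0,0,1],[0,0,0,0,1],[0,0,0,0,1]]]}}

```text
time_s: 3.65
position: [0.4356, -0.248, 0.0069]
eef_rot: [[-0.05, 0.999, -0.006], [0.999, 0.05, 0.002], [0.002, -0.006, -1.0]]
force: [0.9, -0.4, 6.8]
width: 0.0352
```

{"api": "carry_out", "payload": {"moves": [[[0,0,-40,0,1],[0,0,-80,0,1],[0,0,-120,0,1],[0,0,-140,0,1],[0,0,-140,0,1]]]}}

```text
time_s: 4.15
position: [0.4387, -0.2497, 0.1507]
eef_rot: [[-0.05, 0.999, 0.001], [0.999, 0.05, -0.002], [-0.002, 0.0, -1.0]]
force: [-0.2, -0.5, -1.6]
width: 0.035
```

```bash
python3 - <<'E'
from jars import *
plan([tuple(case2w(66,0))+(170,)],2.5)
im,d,T=grab("wrist"); save("w1.png",im,1.2)
E
```

```text
t 4.2 pos [ 438.7 -249.7  150.7] yaw 2.87 w 35.0 F [-0.2 -0.5 -1.6] tilt [ 0.03 -0.1 ] q [-30.  16. -19.  55.  -0.  58.]
0 target [598.7 -88.4 170. ] shift [153.  167.9 -19.5] turn 0.4 L 228
```

View pics/w1.png

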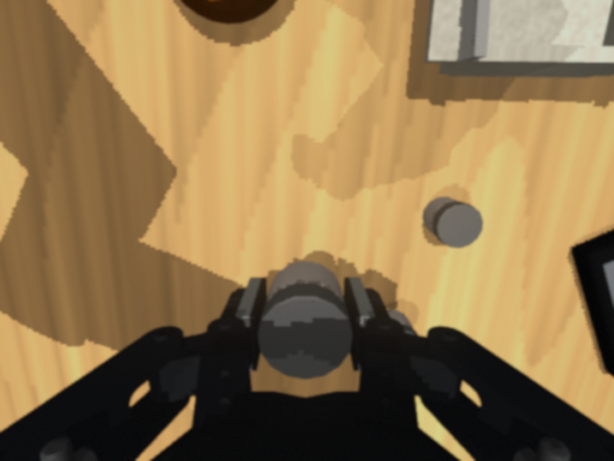

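Jar gripped at (305,335) and hanging upright.

{"api": "carry_out", "payload": {"moves": [[[153,168,-20,0.4,1],[153,168,-20,0.4,1],[153,168,-20,0.4,1],[153,168,-20,0.4,1],[153,168,-20,0.4,1]]]}}

```text
time_s: 4.7
position: [0.5989, -0.0847, 0.166]
eef_rot: [[-0.046, 0.999, -0.004], [0.999, 0.046, 0.001], [0.001, -0.004, -1.0]]
force: [-0.2, -0.8, -1.9]
width: 0.0348
```

{"api": "carry_out", "payload": {"moves": [[[0,0,0,0,1],[0,0,0,0,1]]]}}

```text
time_s: 4.9
position: [0.5976, -0.0839, 0.1634]
eef_rot: [[-0.048, 0.999, -0.009], [0.999, 0.048, 0.001], [0.002, -0.009, -1.0]]
force: [-0.7, -0.1, -1.3]
width: 0.0349
```

```bash
python3 - <<'E'
from jars import *
im,d,T=grab("wrist"); save("w2.png",im,1.2)
for z0,z1 in ((.064,.076),(.086,.105)):
  for n,p,c in comps(("wrist",),z0,z1,(.4,.8,-.2,.2),60):
    r=cv2.minAreaRect((p[:,:2]*1000).astype(np.float32))
    print(n,len(p),"rect c",np.round(r[0],1),"sz",np.round(r[1],1),"ang",round(r[2],1),"z",np.median(p[:,2]),c.astype(int))
plan([tuple(case2w(66,0))+(17,)],2.5)
E
```

```text
wrist 2835 rect c [524.9 -34.4] sz [ 11.3 192.6] ang 6.8 z 0.06974901812707707 [168 164 158]
wrist 2879 rect c [670.1 -28. ] sz [193.1   9.4] ang 87.7 z 0.0698661217357808 [167 163 156]
t 5.0 pos [597.  -84.7 163.8] yaw 2.64 w 34.8 F [-0.4 -1.  -1. ] tilt [-0.52  0.07] q [-8. 25. -3. 62. -0. 79.]
0 target [598.7 -88.4  17. ] shift [ -4.    2.8 146.8] turn 0.1 L 147
```

View pics/w2.png

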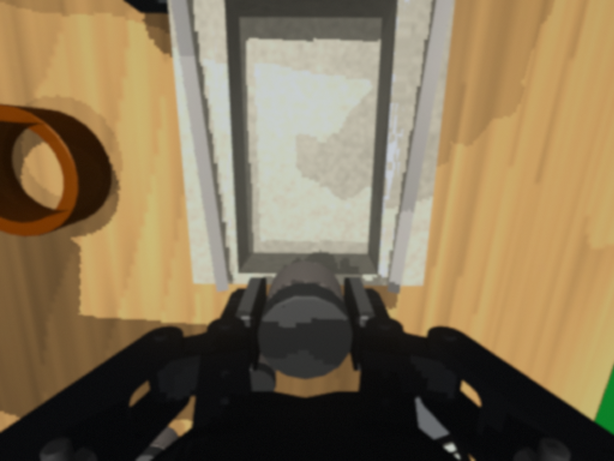

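Rails seen with the case mouth at top; the case fit agrees (centre about 597,-22.5). Now lowering jar 1.

{"api": "carry_out", "payload": {"moves": [[[-3,2.7,30,0,1],[-3,2.7,60,0,1],[-3,2.7,90,0,1],[-3,2.7,115,0,1],[-3,2.7,125,0,1]]]}}

```text
time_s: 5.45
position: [0.5945, -0.0885, 0.0356]
eef_rot: [[-0.044, 0.999, -0.016], [0.999, 0.044, 0.002], [0.003, -0.016, -1.0]]
force: [-0.3, -0.3, -1.1]
width: 0.0352
```

{"api": "carry_out", "payload": {"moves": [[[0,0,0,0,1],[0,0,0,0,1],[0,0,0,0,1]]]}}

```text
time_s: 5.75
position: [0.5954, -0.089, 0.037]
eef_rot: [[-0.043, 0.999, -0.014], [0.999, 0.043, 0.001], [0.002, -0.014, -1.0]]
force: [0.8, -0.1, -1.4]
width: 0.0352
```

```bash
sed -i 's/^CASE=.*/CASE=np.array([597.,-22.5]); CYAW=-87.6/' h.py; python3 - <<'E'
from h import *
plan([tuple(case2w(66,0))+(17,),tuple(case2w(66,0))+(150,)],2.4)
E
```

```text
t 5.8 pos [595.4 -89.   37. ] yaw 2.48 w 35.2 F [ 0.8 -0.1 -1.4] tilt [-0.78  0.08] q [ -8.  31. -14.  46.  -0.  79.]
0 target [599.8 -88.4  17. ] shift [ 0.3  4.6 19.9] turn 0.1 L 20
1 target [599.8 -88.4 150. ] shift [   0.6    2.8 -113.1] turn 0.1 L 113
```

{"api": "carry_out", "payload": {"moves": [[[0,4.5,8,0,1],[0,4.5,14,0,1],[0,4.5,19,0,1],[0,4.5,19.5,0,1],[0,4.5,19.5,0,1]]]}}

```text
time_s: 6.25
position: [0.5992, -0.0887, 0.017]
eef_rot: [[-0.043, 0.999, -0.015], [0.999, 0.043, 0.002], [0.002, -0.015, -1.0]]
force: [-0.8, -0.1, -0.5]
width: 0.0352
```

```bash
python3 - <<'E'
from h import *
plan([tuple(case2w(66,0))+(17,),tuple(case2w(66,0))+(150,)],2.4)
E
```

```text
t 6.2 pos [599.2 -88.7  17. ] yaw 2.49 w 35.2 F [-0.8 -0.1 -0.5] tilt [-0.84  0.09] q [ -8.  32. -14.  44.  -0.  79.]
0 target [599.8 -88.4  17. ] shift [ 0.2  0.6 -0. ] turn 0.1 L 1
1 target [599.8 -88.4 150. ] shift [   0.5   -1.4 -133. ] turn 0.1 L 133
```

{"api": "carry_out", "payload": {"moves": [[[0,0,1.5,0,1],[0,0,1.5,0,-0.3],[0,0,1.5,0,-0.3],[0,0,1.5,0,-0.3]]]}}

```text
time_s: 6.65
position: [0.5995, -0.0887, 0.0158]
eef_rot: [[-0.043, 0.999, -0.014], [0.999, 0.043, 0.001], [0.002, -0.014, -1.0]]
force: [-0.3, -1.2, -0.3]
width: 0.0551
```

{"api": "carry_out", "payload": {"moves": [[[0,0,-20,0,-0.3],[0,0,-60,0,-0.3],[0,0,-100,0,-0.3],[0,0,-133,0,-0.3],[0,0,-133,0,-0.3]]]}}

```text
time_s: 7.15
position: [0.6052, -0.0895, 0.1547]
eef_rot: [[-0.043, 0.999, -0.003], [0.999, 0.043, -0.0], [0.0, -0.003, -1.0]]
force: [0.9, 0.4, -0.0]
width: 0.0553
```

{"api": "carry_out", "payload": {"moves": [[[-151,-47.5,0,0,-0.4],[-151,-47.5,0,0,-0.4],[-151,-47.5,0,0,-0.4],[-151,-47.5,0,0,-0.4],[-151,-47.5,0,0,-0.4]]]}}

```text
time_s: 7.65
position: [0.5635, -0.2439, 0.1543]
eef_rot: [[-0.04, 0.999, -0.004], [0.999, 0.04, 0.0], [0.001, -0.004, -1.0]]
force: [-0.2, 0.3, -0.4]
width: 0.0598
```

```bash
python3 - <<'E'
from jars import *
grab("wrist"); grab("side"); jars(("wrist","side"));jars(("side",),(.54,.66,-.12,.08))
im,d,T=grab("wrist")
plan([(558,-241,150)],2.4)
P,ok,im=cloud("side")
for n,p,c in comps(("side",),.043,.056,(.56,.64,-.11,.07),30): print("in case",p.mean(0),len(p),c)
E
```

```text
wrist 1106 jar 559.0 -240.9 r 17.8 mean [ 559.  -240.1] z 0.0389
wrist 276 jar 445.4 -342.1 r 16.4 mean [ 443.7 -338.3] z 0.0388
wrist 863 jar 527.9 -351.5 r 18.3 mean [ 528.4 -349.6] z 0.039
side 167 jar 558.2 -239.7 r 18.7 mean [ 555.7 -240.9] z 0.0404
side 201 jar 525.9 -350.8 r 18.1 mean [ 525.1 -351.6] z 0.0399
side 222 jar 447.9 -347.2 r 18.8 mean [ 446.5 -348.2] z 0.0402
side 268 jar 603.8 -14.1 r 103.9 mean [633.4  14.5] z 0.0403
t 7.8 pos [ 564.4 -241.   154.4] yaw 2.56 w 59.9 F [ 0.2  0.5 -0.6] tilt [-0.23  0.05] q [-23.  26.  -3.  61.  -0.  64.]
0 target [ 558 -241  150] shift [ 0.3 -6.4  4.4] turn 0.2 L 8
in case [ 0.59710885 -0.09075923  0.04884149] 126 [99.11111111 98.19047619 96.03968254]
```

{"api": "carry_out", "payload": {"moves": [[[0.3,-3.5,40,0.2,-0.4],[0.3,-3.5,80,0.2,-0.4],[0.3,-3.5,120,0.2,-0.4],[0.3,-3.5,147,0.2,-0.4],[0.3,-3.5,147,0.2,-0.4]]]}}

```text
time_s: 8.3
position: [0.5569, -0.2372, 0.0031]
eef_rot: [[-0.044, 0.999, -0.012], [0.999, 0.044, 0.005], [0.005, -0.012, -1.0]]
force: [-0.6, 0.0, -0.2]
width: 0.0594
```

{"api": "carry_out", "payload": {"moves": [[[0,0,0,0,1],[0,0,0,0,1],[0,0,0,0,1],[0,0,0,0,1],[0,0,0,0,1]]]}}

```text
time_s: 8.8
position: [0.5577, -0.2376, 0.0041]
eef_rot: [[-0.044, 0.999, -0.011], [0.999, 0.044, 0.004], [0.005, -0.01, -1.0]]
force: [-0.8, -0.7, 2.5]
width: 0.035
```

{"api": "carry_out", "payload": {"moves": [[[0,0,-40,0,1],[0,0,-80,0,1],[0,0,-120,0,1],[0,0,-145,0,1],[0,0,-145,0,1]]]}}

```text
time_s: 9.3
position: [0.5622, -0.2396, 0.1542]
eef_rot: [[-0.044, 0.999, -0.002], [0.999, 0.044, 0.0], [0.0, -0.002, -1.0]]
force: [-0.3, -0.5, -2.0]
width: 0.0351
```

```bash
python3 - <<'E'
from h import *
plan([tuple(case2w(22,0))+(150,)],2.4)
E
```

```text
t 9.3 pos [ 562.2 -239.6  154.2] yaw 2.5 w 35.1 F [-0.3 -0.5 -2. ] tilt [-0.11  0.02] q [-23.  26.  -3.  61.  -0.  64.]
0 target [597.9 -44.5 150. ] shift [193.4  44.2   4.2] turn 0.1 L 198
```

{"api": "carry_out", "payload": {"moves": [[[196,44,0,0,1],[196,44,0,0,1],[196,44,0,0,1],[196,44,0,0,1],[196,44,0,0,1]]]}}

```text
time_s: 9.8
position: [0.5979, -0.036, 0.153]
eef_rot: [[-0.051, 0.999, -0.003], [0.999, 0.051, 0.003], [0.003, -0.002, -1.0]]
force: [-0.9, -0.0, -1.0]
width: 0.0353
```

{"api": "carry_out", "payload": {"moves": [[[0,4,30,0,1],[0,4,60,0,1],[0,4,90,0,1],[0,4,115,0,1],[0,4,120,0,1]]]}}

```text
time_s: 10.3
position: [0.5976, -0.0358, 0.0288]
eef_rot: [[-0.05, 0.999, -0.011], [0.999, 0.05, 0.003], [0.004, -0.011, -1.0]]
force: [-0.6, 0.6, -1.1]
width: 0.0355
```

```bash
python3 - <<'E'
from h import *
plan([tuple(case2w(19,0))+(13,)],2.4)
E
```

```text
t 10.3 pos [597.6 -35.8  28.8] yaw 2.89 w 35.5 F [-0.6  0.6 -1.1] tilt [-0.63  0.2 ] q [ -4.  31. -15.  45.   0.  84.]
0 target [597.8 -41.5  13. ] shift [-5.7  0.1 15.7] turn 0.5 L 17
```

{"api": "carry_out", "payload": {"moves": [[[-5.5,0,6,0.4,1],[-5.5,0,12,0.4,1],[-5.5,0,15.5,0.4,1],[-5.5,0,15.5,0.4,1],[-5.5,0,15.5,0.4,1]]]}}

```text
time_s: 10.8
position: [0.5983, -0.0413, 0.014]
eef_rot: [[-0.043, 0.999, -0.01], [0.999, 0.043, 0.003], [0.004, -0.009, -1.0]]
force: [0.3, 0.0, -1.7]
width: 0.0351
```

{"api": "carry_out", "payload": {"moves": [[[0,0,1,0,1],[0,0,1,0,-0.3],[0,0,1,0,-0.3],[0,0,1,0,-0.3]]]}}

```text
time_s: 11.2
position: [0.5986, -0.0413, 0.0133]
eef_rot: [[-0.043, 0.999, -0.009], [0.999, 0.043, 0.003], [0.004, -0.009, -1.0]]
force: [0.2, -0.4, 0.1]
width: 0.0555
```

{"api": "carry_out", "payload": {"moves": [[[0,0,-20,0,-0.3],[0,0,-60,0,-0.3],[0,0,-100,0,-0.3],[0,0,-137,0,-0.3],[0,0,-137,0,-0.3]]]}}

```text
time_s: 11.7
position: [0.604, -0.042, 0.1565]
eef_rot: [[-0.044, 0.999, 0.002], [0.999, 0.044, 0.003], [0.002, 0.003, -1.0]]
force: [1.1, -0.8, 1.3]
width: 0.0556
```

{"api": "carry_out", "payload": {"moves": [[[-153,-43,0,0,-0.4],[-153,-43,0,0,-0.4],[-153,-43,0,0,-0.4],[-153,-43,0,0,-0.4],[-153,-43,0,0,-0.4]]]}}

```text
time_s: 12.2
position: [0.5669, -0.1983, 0.1554]
eef_rot: [[-0.04, 0.999, 0.002], [0.999, 0.04, 0.003], [0.003, 0.002, -1.0]]
force: [-0.5, 1.0, 0.7]
width: 0.0597
```

{"api": "carry_out", "payload": {"moves": [[[-153,-43,0,0,-0.4],[-153,-43,0,0,-0.4],[-153,-43,0,0,-0.4],[-153,-43,0,0,-0.4],[-153,-43,0,0,-0.4]]]}}

```text
time_s: 12.7
position: [0.53, -0.353, 0.1541]
eef_rot: [[-0.039, 0.999, 0.001], [0.999, 0.039, 0.004], [0.004, 0.001, -1.0]]
force: [0.1, 0.3, -0.0]
width: 0.0597
```

```bash
python3 - <<'E'
from jars import *
grab("wrist"); grab("side"); jars(("wrist","side"))
for n,p,c in comps(("side",),.043,.056,(.56,.64,-.11,.07),30): print("in case",p.mean(0),len(p),c)
plan([(527.5,-352,150)],2.4)
E
```

```text
wrist 1141 jar 449.5 -348.6 r 18.1 mean [ 450.  -347.7] z 0.0388
wrist 1103 jar 528.1 -351.8 r 17.9 mean [ 528.1 -350.8] z 0.0389
side 201 jar 526.2 -350.7 r 18.3 mean [ 524.9 -351.4] z 0.0404
side 227 jar 447.3 -347.1 r 18.4 mean [ 446.6 -348.1] z 0.04
in case [ 0.5967977  -0.04639468  0.04866182] 123 [121.08130081 119.89430894 116.82926829]
in case [ 0.59665166 -0.09042087  0.04865185] 129 [117.3255814  116.33333333 113.52713178]
t 12.8 pos [ 530.5 -350.8  154.3] yaw 2.39 w 59.8 F [ 0.5 -0.6  0.5] tilt [0.07 0.28] q [-34.  28.   1.  63.   0.  54.]
0 target [ 527.5 -352.   150. ] shift [-1.1 -3.1  4.3] turn -0.0 L 5
```

{"api": "carry_out", "payload": {"moves": [[[-3,0.5,40,0,-0.4],[-3,0.5,80,0,-0.4],[-3,0.5,120,0,-0.4],[-3,0.5,146,0,-0.4],[-3,0.5,146,0,-0.4]]]}}

```text
time_s: 13.3
position: [0.5287, -0.3481, 0.0041]
eef_rot: [[-0.045, 0.999, -0.006], [0.999, 0.045, 0.011], [0.011, -0.006, -1.0]]
force: [-0.6, -0.3, -0.1]
width: 0.0597
```

{"api": "carry_out", "payload": {"moves": [[[0,0,0,0,1],[0,0,0,0,1],[0,0,0,0,1],[0,0,0,0,1],[0,0,0,0,1]]]}}

```text
time_s: 13.8
position: [0.5295, -0.3487, 0.0053]
eef_rot: [[-0.045, 0.999, -0.004], [0.999, 0.045, 0.01], [0.01, -0.004, -1.0]]
force: [-0.4, 0.7, 2.5]
width: 0.0349
```

{"api": "carry_out", "payload": {"moves": [[[0,0,-40,0,1],[0,0,-80,0,1],[0,0,-120,0,1],[0,0,-145,0,1],[0,0,-145,0,1]]]}}

```text
time_s: 14.3
position: [0.5328, -0.3521, 0.1556]
eef_rot: [[-0.045, 0.999, 0.004], [0.999, 0.045, 0.004], [0.004, 0.004, -1.0]]
force: [0.1, -0.1, -0.5]
width: 0.0349
```

```bash
python3 - <<'E'
from h import *
plan([tuple(case2w(-22,0))+(150,)],2.4)
E
```

```text
t 14.3 pos [ 532.8 -352.1  155.6] yaw 2.55 w 34.9 F [ 0.1 -0.1 -0.5] tilt [0.21 0.24] q [-34.  28.   1.  63.   0.  54.]
0 target [ 5.961e+02 -5.000e-01  1.500e+02] shift [348.4  78.8   7.3] turn 0.2 L 357
```

{"api": "carry_out", "payload": {"moves": [[[175.5,39,0,0,1],[175.5,39,0,0,1],[175.5,39,0,0,1],[175.5,39,0,0,1],[175.5,39,0,0,1]]]}}

```text
time_s: 14.8
position: [0.5637, -0.1712, 0.1556]
eef_rot: [[-0.049, 0.999, 0.002], [0.999, 0.049, 0.006], [0.006, 0.002, -1.0]]
force: [0.4, -1.3, -0.3]
width: 0.0348
```

{"api": "carry_out", "payload": {"moves": [[[175.5,39,0,0,1],[175.5,39,0,0,1],[175.5,39,0,0,1],[175.5,39,0,0,1],[175.5,39,0,0,1]]]}}

```text
time_s: 15.3
position: [0.5943, 0.0091, 0.1558]
eef_rot: [[-0.054, 0.999, 0.002], [0.999, 0.054, 0.007], [0.007, 0.002, -1.0]]
force: [-0.5, -0.3, -0.5]
width: 0.0351
```

{"api": "carry_out", "payload": {"moves": [[[-5,4,20,0,1],[-5,4,40,0,1],[-5,4,50,0,1],[-5,4,50,0,1]]]}}

```text
time_s: 15.7
position: [0.5967, 0.0034, 0.1035]
eef_rot: [[-0.052, 0.999, -0.003], [0.999, 0.052, 0.007], [0.007, -0.003, -1.0]]
force: [-0.8, 0.1, -0.2]
width: 0.035
```

```bash
python3 - <<'E'
from h import *
plan([tuple(case2w(-25,0))+(25,),tuple(case2w(-25,0))+(14,)],2.4)
E
```

```text
t 15.7 pos [596.7   3.4 103.5] yaw 3.0 w 35.0 F [-0.8  0.1 -0.2] tilt [-0.19  0.39] q [  0.  26. -10.  54.   0.  87.]
0 target [596.    2.5  25. ] shift [-1.4 -0.5 78.5] turn 0.6 L 79
1 target [596.    2.5  14. ] shift [-1.5 -0.5 89.5] turn 0.6 L 90
```

{"api": "carry_out", "payload": {"moves": [[[-1.5,1.5,25,0.6,1],[-1.5,1.5,50,0.6,1],[-1.5,1.5,75,0.6,1],[-1.5,1.5,86,0.6,1],[-1.5,1.5,87,0.6,1]]]}}

```text
time_s: 16.2
position: [0.597, 0.002, 0.0156]
eef_rot: [[-0.041, 0.999, -0.006], [0.999, 0.041, 0.007], [0.007, -0.005, -1.0]]
force: [-0.4, 0.1, -0.5]
width: 0.0352
```

{"api": "carry_out", "payload": {"moves": [[[0,0,0,0,1],[0,0,0,0,1]]]}}

```text
time_s: 16.4
position: [0.5982, 0.0018, 0.017]
eef_rot: [[-0.041, 0.999, -0.003], [0.999, 0.041, 0.006], [0.007, -0.003, -1.0]]
force: [0.2, -0.7, 0.4]
width: 0.0348
```

```bash
python3 - <<'E'
from h import *
plan([tuple(case2w(-25,0))+(13.5,)],2.4)
E
```

```text
t 16.4 pos [598.2   1.8  17. ] yaw 2.35 w 34.8 F [ 0.2 -0.7  0.4] tilt [-0.19  0.37] q [ -0.  31. -16.  43.   0.  88.]
0 target [596.    2.5  13.5] shift [ 0.8 -2.2  3.5] turn -0.1 L 4
```

{"api": "carry_out", "payload": {"moves": [[[0,-2,3.5,0,1],[0,-2,4.5,0,1],[0,-2,4.5,0,1],[0,-2,4.5,0,-0.3],[0,-2,4.5,0,-0.3]]]}}

```text
time_s: 16.9
position: [0.5962, 0.0018, 0.0126]
eef_rot: [[-0.041, 0.999, -0.003], [0.999, 0.041, 0.007], [0.007, -0.003, -1.0]]
force: [-0.1, -0.5, 0.6]
width: 0.0554
```

{"api": "carry_out", "payload": {"moves": [[[0,0,0,0,-0.3],[0,0,-40,0,-0.3],[0,0,-90,0,-0.3],[0,0,-137,0,-0.3],[0,0,-137,0,-0.3]]]}}

```text
time_s: 17.4
position: [0.6017, 0.0009, 0.1569]
eef_rot: [[-0.041, 0.999, 0.01], [0.999, 0.041, 0.007], [0.006, 0.011, -1.0]]
force: [0.7, 0.1, 0.2]
width: 0.0552
```

{"api": "carry_out", "payload": {"moves": [[[-172,-83.5,0,0,-0.4],[-172,-83.5,0,0,-0.4],[-172,-83.5,0,0,-0.4],[-172,-83.5,0,0,-0.4],[-172,-83.5,0,0,-0.4]]]}}

```text
time_s: 17.9
position: [0.5232, -0.1783, 0.1547]
eef_rot: [[-0.035, 0.999, 0.009], [0.999, 0.035, 0.005], [0.005, 0.009, -1.0]]
force: [0.3, 0.3, -1.0]
width: 0.0598
```

{"api": "carry_out", "payload": {"moves": [[[-172,-83.5,0,0,-0.4],[-172,-83.5,0,0,-0.4],[-172,-83.5,0,0,-0.4],[-172,-83.5,0,0,-0.4],[-172,-83.5,0,0,-0.4]]]}}

```text
time_s: 18.4
position: [0.4443, -0.3572, 0.1526]
eef_rot: [[-0.029, 1.0, 0.009], [1.0, 0.029, 0.003], [0.003, 0.009, -1.0]]
force: [1.0, 0.2, 0.6]
width: 0.0595
```

```bash
python3 - <<'E'
from jars import *
grab("wrist"); grab("side"); jars(("wrist","side"))
for n,p,c in comps(("side",),.043,.056,(.56,.64,-.11,.07),30): print("in case",p.mean(0),len(p),c)
plan([(449.5,-348.5,150)],2.4)
E
```

```text
wrist 1135 jar 449.2 -348.4 r 17.9 mean [ 449.1 -347.7] z 0.0389
side 228 jar 447.9 -348.1 r 18.5 mean [ 446.5 -348.1] z 0.0402
in case [ 0.5947152  -0.00392014  0.04874483] 113 [130.0619469  128.81415929 125.57522124]
in case [ 0.59676072 -0.0466077   0.04856783] 125 [128.192 126.96  123.648]
in case [ 0.59702663 -0.09062534  0.04824408] 130 [127.6        126.36153846 123.31538462]
t 18.5 pos [ 445.6 -353.1  152.5] yaw 1.91 w 60.0 F [ 0.6  0.8 -0.3] tilt [0.51 0.37] q [-39.  21. -10.  58.   1.  49.]
0 target [ 449.5 -348.5  150. ] shift [4.5 4.  2.6] turn -0.5 L 7
```

{"api": "carry_out", "payload": {"moves": [[[2.5,5.5,40,-0.5,-0.4],[2.5,5.5,80,-0.5,-0.4],[2.5,5.5,120,-0.5,-0.4],[2.5,5.5,145,-0.5,-0.4],[2.5,5.5,145,-0.5,-0.4]]]}}

```text
time_s: 19.0
position: [0.4503, -0.345, 0.0037]
eef_rot: [[-0.045, 0.999, 0.002], [0.999, 0.045, 0.012], [0.012, 0.003, -1.0]]
force: [-0.4, 0.9, 0.3]
width: 0.0593
```

{"api": "carry_out", "payload": {"moves": [[[0,0,0,0,1],[0,0,0,0,1],[0,0,0,0,1],[0,0,0,0,1],[0,0,0,0,1]]]}}

```text
time_s: 19.5
position: [0.451, -0.3455, 0.0047]
eef_rot: [[-0.045, 0.999, 0.004], [0.999, 0.045, 0.011], [0.011, 0.005, -1.0]]
force: [0.1, 0.6, 1.7]
width: 0.0349
```

{"api": "carry_out", "payload": {"moves": [[[0,0,-40,0,1],[0,0,-80,0,1],[0,0,-120,0,1],[0,0,-145,0,1],[0,0,-145,0,1]]]}}

```text
time_s: 20.0
position: [0.4529, -0.3494, 0.1545]
eef_rot: [[-0.045, 0.999, 0.011], [0.999, 0.044, 0.006], [0.005, 0.012, -1.0]]
force: [-0.0, -0.5, 0.2]
width: 0.035
```

```bash
python3 - <<'E'
from h import *
plan([tuple(case2w(-66,0))+(150,)],2.4)
E
```

```text
t 20.0 pos [ 452.9 -349.4  154.5] yaw 2.55 w 35.0 F [-0.  -0.5  0.2] tilt [0.65 0.32] q [-38.  22. -10.  58.   1.  49.]
0 target [594.2  43.4 150. ] shift [386.1 158.6   8.3] turn 0.2 L 418
```

{"api": "carry_out", "payload": {"moves": [[[192,79,0,0,1],[192,79,0,0,1],[192,79,0,0,1],[192,79,0,0,1],[192,79,0,0,1]]]}}

```text
time_s: 20.5
position: [0.5241, -0.1493, 0.1556]
eef_rot: [[-0.051, 0.999, 0.011], [0.999, 0.051, 0.008], [0.007, 0.011, -1.0]]
force: [0.3, -1.0, -0.8]
width: 0.0348
```

{"api": "carry_out", "payload": {"moves": [[[192,79,0,0,1],[192,79,0,0,1],[192,79,0,0,1],[192,79,0,0,1],[192,79,0,0,1]]]}}

```text
time_s: 21.0
position: [0.5944, 0.0504, 0.1569]
eef_rot: [[-0.055, 0.998, 0.011], [0.998, 0.055, 0.01], [0.009, 0.012, -1.0]]
force: [0.2, -1.2, -0.9]
width: 0.0354
```

{"api": "carry_out", "payload": {"moves": [[[0,0,20,0,1],[0,0,40,0,1],[0,0,50,0,1],[0,0,50,0,1]]]}}

```text
time_s: 21.4
position: [0.5929, 0.0498, 0.1046]
eef_rot: [[-0.054, 0.999, 0.006], [0.999, 0.054, 0.009], [0.009, 0.007, -1.0]]
force: [-0.2, -1.0, -1.0]
width: 0.0351
```

```bash
python3 - <<'E'
from h import *
plan([tuple(case2w(-68,0))+(17,)],2.4)
E
```

```text
t 21.4 pos [592.9  49.8 104.6] yaw 3.09 w 35.1 F [-0.2 -1.  -1. ] tilt [0.36 0.52] q [  5.  26. -11.  53.   0.  91.]
0 target [594.2  45.4  17. ] shift [-5.2  0.4 87.6] turn 0.7 L 88
```

{"api": "carry_out", "payload": {"moves": [[[-5,2.5,25,0.7,1],[-5,2.5,50,0.7,1],[-5,2.5,75,0.7,1],[-5,2.5,84,0.7,1],[-5,2.5,84,0.7,1]]]}}

```text
time_s: 21.9
position: [0.5953, 0.0451, 0.0199]
eef_rot: [[-0.041, 0.999, 0.004], [0.999, 0.041, 0.009], [0.009, 0.004, -1.0]]
force: [-0.6, -0.6, -0.6]
width: 0.0347
```

{"api": "carry_out", "payload": {"moves": [[[0,0,0,0,1],[0,0,0,0,1]]]}}

```text
time_s: 22.1
position: [0.5966, 0.0449, 0.0214]
eef_rot: [[-0.041, 0.999, 0.007], [0.999, 0.041, 0.009], [0.009, 0.007, -1.0]]
force: [0.1, 0.0, -1.1]
width: 0.0348
```

```bash
python3 - <<'E'
from h import *
plan([tuple(case2w(-68,0))+(13,)],2.4)
E
```

```text
t 22.1 pos [596.6  44.9  21.4] yaw 2.33 w 34.8 F [ 0.1  0.  -1.1] tilt [0.38 0.5 ] q [  4.  31. -17.  42.   0.  92.]
0 target [594.2  45.4  13. ] shift [ 0.6 -2.5  8.4] turn -0.1 L 9
```

{"api": "carry_out", "payload": {"moves": [[[0.5,-2.5,5,0,1],[0.5,-2.5,8.5,0,1],[0.5,-2.5,8.8,0,1],[0.5,-2.5,8.8,0,-0.3],[0.5,-2.5,8.8,0,-0.3]]]}}

```text
time_s: 22.6
position: [0.5942, 0.0454, 0.0127]
eef_rot: [[-0.041, 0.999, 0.007], [0.999, 0.041, 0.009], [0.009, 0.007, -1.0]]
force: [-0.8, -0.3, 0.2]
width: 0.0554
```

{"api": "carry_out", "payload": {"moves": [[[0,0,0,0,-0.3],[0,0,-40,0,-0.3],[0,0,-90,0,-0.3],[0,0,-140,0,-0.3],[0,0,-180,0,-0.3]]]}}

```text
time_s: 23.1
position: [0.5936, 0.0439, 0.1959]
eef_rot: [[-0.041, 0.999, 0.009], [0.999, 0.041, 0.009], [0.009, 0.01, -1.0]]
force: [1.0, 0.7, -0.6]
width: 0.0559
```

{"api": "carry_out", "payload": {"moves": [[[160,-6,-40,0,-0.3],[160,-6,-40,0,-0.3],[160,-6,-40,0,-0.3],[160,-6,-40,0,-0.3],[160,-6,-40,0,-0.3]]]}}

```text
time_s: 23.6
position: [0.5808, 0.2056, 0.2379]
eef_rot: [[-0.045, 0.999, 0.011], [0.999, 0.045, 0.01], [0.009, 0.012, -1.0]]
force: [-0.2, -0.6, -0.3]
width: 0.0559
```

{"api": "carry_out", "payload": {"moves": [[[154,-6,-25,0,-0.1],[154,-6,-25,0,-0.1],[154,-6,-25,0,-0.1],[154,-6,-25,0,-0.1],[154,-6,-25,0,-0.1]]]}}

```text
time_s: 24.1
position: [0.5677, 0.3591, 0.2633]
eef_rot: [[-0.046, 0.999, 0.011], [0.999, 0.046, 0.008], [0.008, 0.011, -1.0]]
force: [0.7, -0.3, -0.1]
width: 0.0475
```

```bash
python3 - <<'E'
from jars import *
im,d,T=grab("wrist"); save("w3.png",im,1.2); grab("side")
for n,p,c in comps(("side",),.043,.056,(.56,.64,-.11,.07),30): print("in case",p.mean(0),len(p),c)
for z0,z1 in ((.008,.02),(.038,.054)):
  for n,p,c in comps(("wrist",),z0,z1,(.4,.75,.2,.6),300):
    r=cv2.minAreaRect((p[:,:2]*1000).astype(np.float32)); 
    h=cv2.convexHull((p[:,:2]*1000).astype(np.float32)); q=cv2.approxPolyDP(h,8,True)[:,0]
    print(n,len(p),"c",np.round(r[0],1),"sz",np.round(r[1],1),"ang",round(r[2],1),"z",np.median(p[:,2]),"hull",q.round(0).tolist())
plan([(577,357,150)],2.4)
E
```

```text
in case [0.59178136 0.03988118 0.04877165] 111 [95.36936937 94.57657658 92.54954955]
in case [ 0.59606259 -0.02536831  0.04870767] 234 [99.51282051 98.55555556 96.1025641 ]
in case [ 0.59671669 -0.09009008  0.04823652] 129 [97.37984496 96.60465116 94.34883721]
wrist 13858 c [578.4 357.5] sz [154.3 212.6] ang 15.5 z 0.010972665190462833 hull [[664.0, 272.0], [625.0, 478.0], [476.0, 437.0], [548.0, 241.0]]
wrist 737 c [578.9 356.8] sz [19.9 63.5] ang 15.6 z 0.04472152993228573 hull [[594.0, 328.0], [580.0, 387.0], [563.0, 385.0], [577.0, 327.0]]
t 24.2 pos [567.8 356.8 263.4] yaw 2.47 w 47.3 F [-0.5 -0.2 -1.4] tilt [0.57 0.43] q [ 32.  29.  19.  79.   0. 120.]
0 target [577 357 150] shift [ -1.    8.  113.4] turn 0.1 L 114
```

View pics/w3.png

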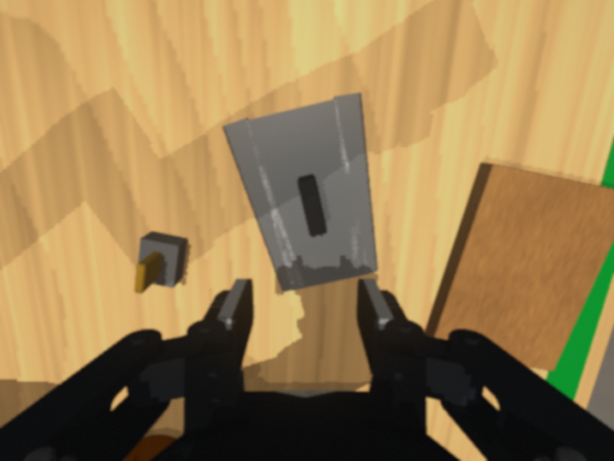

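Lid narrow end faces -y (bottom of the picture), bar at (313,205), heading about -74.6°. I'll go above the bar with the jaws across it.

{"api": "carry_out", "payload": {"moves": [[[0,10.5,113,-13,-0.15],[0,10.5,113,-13,-0.15],[0,10.5,113,-13,-0.15],[0,10.5,113,-13,-0.15],[0,10.5,113,-13,-0.15]]]}}

```text
time_s: 24.7
position: [0.5799, 0.3564, 0.151]
eef_rot: [[-0.265, 0.964, 0.01], [0.964, 0.264, 0.007], [0.004, 0.011, -1.0]]
force: [0.5, 0.7, 0.7]
width: 0.0494
```

{"api": "carry_out", "payload": {"moves": [[[0,0,40,0,-0.15],[0,0,80,0,-0.15],[0,0,80,0,-0.15],[0,0,80,0,-0.15]]]}}

```text
time_s: 25.1
position: [0.5814, 0.3568, 0.0727]
eef_rot: [[-0.264, 0.964, 0.011], [0.965, 0.264, 0.008], [0.005, 0.012, -1.0]]
force: [0.9, -1.0, 0.3]
width: 0.0489
```

```bash
python3 - <<'E'
from jars import *
im,d,T=grab("wrist"); grab("side"); grab("scene")
for n,p,c in comps(("wrist","side","scene"),.038,.054,(.5,.65,.3,.42),30):
    r=cv2.minAreaRect((p[:,:2]*1000).astype(np.float32)); 
    print(n,len(p),"c",np.round(r[0],1),"sz",np.round(r[1],1),"ang",round(r[2],1),"z",np.median(p[:,2]))
plan([(578.6,357,16)],15.4)
E
```

```text
wrist 2822 c [578.8 357. ] sz [19.7 64.1] ang 15.6 z 0.04480932866997643
side 116 c [576.9 355.6] sz [23.1 63.4] ang 14.3 z 0.0468176714130657
scene 84 c [578.5 351.3] sz [19.5 67.5] ang 16.8 z 0.04522871863180156
t 25.2 pos [583.  358.1  74.6] yaw 15.33 w 48.8 F [-0.3 -0.5  1.1] tilt [0.85 0.58] q [ 32.  35.   0.  55.   0. 106.]
0 target [578.6 357.   16. ] shift [-0.3 -5.5 58.5] turn -0.1 L 59
```

{"api": "carry_out", "payload": {"moves": [[[0,-5,20,0,-0.15],[0,-5,40,0,-0.15],[0,-5,55,0,-0.15],[0,-5,59,0,-0.15],[0,-5,59,0,-0.15]]]}}

```text
time_s: 25.75
position: [0.5796, 0.3578, 0.0165]
eef_rot: [[-0.264, 0.964, 0.016], [0.964, 0.264, 0.011], [0.006, 0.018, -1.0]]
force: [0.4, -0.3, -0.2]
width: 0.049
```

{"api": "carry_out", "payload": {"moves": [[[0,0,0,0,1],[0,0,0,0,1],[0,0,0,0,1],[0,0,0,0,1],[0,0,0,0,1]]], "squeeze": 80}}

```text
time_s: 26.25
position: [0.5802, 0.3584, 0.0188]
eef_rot: [[-0.265, 0.964, 0.018], [0.964, 0.265, 0.012], [0.007, 0.02, -1.0]]
force: [-0.8, -1.2, 6.5]
width: 0.0187
```

{"api": "carry_out", "payload": {"moves": [[[0,0,-30,0,1],[0,0,-60,0,1],[0,0,-90,0,1],[0,0,-125,0,1],[0,0,-125,0,1]]]}}

```text
time_s: 26.75
position: [0.5811, 0.3588, 0.1499]
eef_rot: [[-0.265, 0.964, 0.027], [0.964, 0.264, 0.018], [0.01, 0.03, -0.999]]
force: [1.1, 0.2, -3.1]
width: 0.0189
```

```bash
python3 - <<'E'
from jars import *
im,d,T=grab("wrist"); save("w4.png",im,1)
plan([tuple(case2w(-90,0))+(140,)],2.4)
E
```

```text
t 26.8 pos [579.9 358.  146.8] yaw 15.35 w 18.7 F [ 0.9 -0.9 -4.6] tilt [1.33 0.91] q [ 32.  31.   5.  62.   0. 106.]
0 target [593.2  67.4 140. ] shift [-283.8  -64.2    2.5] turn 12.9 L 291
```

View pics/w4.png

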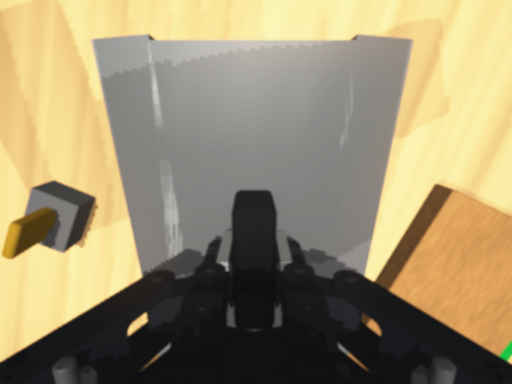

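{"api": "carry_out", "payload": {"moves": [[[-142,-32,0,13,1],[-142,-32,0,13,1],[-142,-32,0,13,1],[-142,-32,0,13,1],[-142,-32,0,13,1]]]}}

```text
time_s: 27.3
position: [0.5855, 0.211, 0.1427]
eef_rot: [[-0.039, 0.999, 0.02], [0.999, 0.038, 0.015], [0.014, 0.02, -1.0]]
force: [-1.0, -0.1, -3.8]
width: 0.0191
```

{"api": "carry_out", "payload": {"moves": [[[-145,0.5,0,0,1],[-145,0.5,0,0,1],[-145,0.5,0,0,1],[-145,0.5,0,0,1],[-145,0.5,0,0,1]]]}}

```text
time_s: 27.8
position: [0.5913, 0.0661, 0.1395]
eef_rot: [[-0.038, 0.999, 0.018], [0.999, 0.037, 0.016], [0.015, 0.019, -1.0]]
force: [0.2, 1.0, -2.7]
width: 0.0189
```

{"api": "carry_out", "payload": {"moves": [[[0,0,0,0,1],[0,0,0,0,1]]]}}

```text
time_s: 28.0
position: [0.5911, 0.0679, 0.1389]
eef_rot: [[-0.04, 0.999, 0.017], [0.999, 0.04, 0.016], [0.016, 0.018, -1.0]]
force: [0.1, -0.7, -3.6]
width: 0.0187
```

```bash
python3 - <<'E'
from jars import *
im,d,T=grab("side"); grab("scene"); save("s5.png",im[110:260,160:360],3.5)
for n,p,c in comps(("side","scene"),.125,.15,(.4,.75,-.1,.3),80):
    h=cv2.convexHull((p[:,:2]*1000).astype(np.float32)); q=cv2.approxPolyDP(h,8,True)[:,0]
    A=np.c_[p[:,:2]-p[:,:2].mean(0),np.ones(len(p))]; co=np.linalg.lstsq(A,p[:,2],rcond=None)[0]
    print(n,len(p),"hull",q.round(0).tolist(),"z",np.percentile(p[:,2],[5,50,95]).round(4),"slopes deg",np.degrees(co[:2]).round(2))
plan([tuple(case2w(-90,0))+(80,)],2.4)
E
```

```text
side 2440 hull [[598.0, 176.0], [509.0, 169.0], [534.0, -39.0], [656.0, -34.0], [658.0, 103.0]] z [0.1289 0.1333 0.1365] slopes deg [1.02 0.82]
scene 2251 hull [[664.0, 174.0], [607.0, 171.0], [518.0, 108.0], [536.0, -41.0], [656.0, -33.0]] z [0.1284 0.1319 0.1349] slopes deg [0.02 0.54]
t 28.1 pos [591.2  67.6 139.2] yaw 2.28 w 18.4 F [ 0.6  0.6 -4.2] tilt [1.01 0.92] q [ 6. 24. -9. 56.  1. 94.]
0 target [593.2  67.4  80. ] shift [-1.2  1.  59.3] turn -0.1 L 59
```

View pics/s5.png

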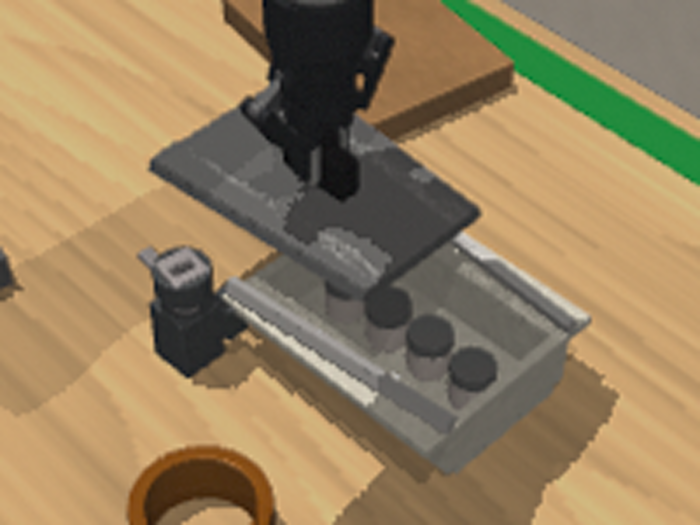

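Four jars stand in the case and the lid hangs aligned above the way. Now lowering.

{"api": "carry_out", "payload": {"moves": [[[-1,3.5,15,0,1],[-1,3.5,30,0,1],[-1,3.5,44,0,1],[-1,3.5,46,0,1],[-1,3.5,46,0,1]]]}}

```text
time_s: 28.6
position: [0.5952, 0.0681, 0.093]
eef_rot: [[-0.041, 0.999, 0.017], [0.999, 0.041, 0.016], [0.015, 0.017, -1.0]]
force: [-0.1, 0.9, -3.0]
width: 0.0183
```

{"api": "carry_out", "payload": {"moves": [[[0,0,0,0,1],[0,0,0,0,1],[0,0,0,0,1]]]}}

```text
time_s: 28.9
position: [0.5957, 0.0682, 0.0938]
eef_rot: [[-0.041, 0.999, 0.018], [0.999, 0.041, 0.016], [0.015, 0.019, -1.0]]
force: [-0.1, 0.6, -4.5]
width: 0.0186
```

```bash
cat > lid.py <<'E'
from jars import *
def lid(z0,z1):
    grab("side"); grab("scene"); 
    for n,p,c in comps(("side","scene"),z0,z1,(.4,.75,-.15,.3),80):
        if p[:,1].ptp() if hasattr(p,'ptp') else np.ptp(p[:,1])<.1: continue
        h=cv2.convexHull((p[:,:2]*1000).astype(np.float32)); q=cv2.approxPolyDP(h,6,True)[:,0]
        print(n,len(p),"hull",q.round(0).tolist(),"z",np.percentile(p[:,2],[5,50,95]).round(4))
E
python3 - <<'E'
from lid import *
lid(.078,.1)
plan([tuple(case2w(-90,0))+(77,)],2.4)
E
```

```text
side 2369 hull [[625.0, 175.0], [511.0, 168.0], [538.0, -40.0], [659.0, -32.0], [665.0, 90.0]] z [0.0826 0.0881 0.0913]
scene 2176 hull [[666.0, 174.0], [613.0, 174.0], [521.0, 106.0], [539.0, -42.0], [660.0, -39.0]] z [0.0824 0.0864 0.0893]
t 29.0 pos [595.4  68.1  93.5] yaw 2.33 w 18.6 F [-0.1 -1.1 -4. ] tilt [1.   0.92] q [  6.  26. -12.  51.   1.  94.]
0 target [593.2  67.4  77. ] shift [-0.8 -2.5 16.5] turn -0.1 L 17
```

{"api": "carry_out", "payload": {"moves": [[[0,-1,6,0,1],[0,-1,12,0,1],[0,-1,16,0,1],[0,-1,18,0,1],[0,-1,18,0,1]]]}}

```text
time_s: 29.5
position: [0.5944, 0.0683, 0.0766]
eef_rot: [[-0.041, 0.999, 0.017], [0.999, 0.041, 0.016], [0.015, 0.018, -1.0]]
force: [-2.9, 1.8, 6.4]
width: 0.0187
```

```bash
python3 - <<'E'
from lid import *
lid(.06,.085)
plan([tuple(case2w(0,0))+(77,)],2.4); print(env.state()["ft_torque"])
E
```

```text
side 3189 hull [[670.0, -124.0], [687.0, -81.0], [678.0, 83.0], [630.0, 173.0], [511.0, 171.0], [500.0, 60.0], [513.0, -110.0], [531.0, -129.0]] z [0.0624 0.071  0.0742]
scene 2789 hull [[667.0, 173.0], [613.0, 171.0], [520.0, 109.0], [508.0, 68.0], [506.0, 18.0], [533.0, -134.0], [671.0, -126.0], [682.0, 79.0]] z [0.0633 0.0694 0.0725]
t 29.6 pos [594.4  68.3  76.6] yaw 2.33 w 19.1 F [-2.8  1.2  7.6] tilt [1.  0.9] q [  6.  27. -14.  48.   1.  94.]
0 target [597.  -22.5  77. ] shift [-90.8  -1.1  -1.8] turn -0.1 L 91
[-0.35741322  1.15789739 -0.04714579]
```

{"api": "carry_out", "payload": {"moves": [[[-8,0,-0.6,0,1],[-16,-0.1,-0.8,0,1],[-24,-0.2,-0.9,0,1],[-32,-0.3,-1,0,1],[-40,-0.4,-1.1,0,1]]]}}

```text
time_s: 30.1
position: [0.5958, 0.0276, 0.0772]
eef_rot: [[-0.041, 0.999, 0.018], [0.999, 0.04, 0.016], [0.015, 0.018, -1.0]]
force: [0.0, 3.0, 0.6]
width: 0.0187
```

```bash
python3 - <<'E'
from lid import *
plan([tuple(case2w(0,0))+(77,)],2.4); print(env.state()["ft_torque"])
E
```

```text
t 30.1 pos [595.8  27.6  77.2] yaw 2.31 w 18.7 F [0.  3.  0.6] tilt [1.01 0.92] q [  2.  27. -14.  48.   1.  90.]
0 target [597.  -22.5  77. ] shift [-50.1  -0.9  -0.6] turn -0.1 L 50
[ 0.2054548   0.18921829 -0.12048309]
```

{"api": "carry_out", "payload": {"moves": [[[-8,0,-0.2,0,1],[-16,-0.2,-0.3,0,1],[-24,-0.3,-0.4,0,1],[-32,-0.4,-0.5,0,1],[-38,-0.5,-0.6,0,1]]]}}

```text
time_s: 30.6
position: [0.5968, -0.0111, 0.0771]
eef_rot: [[-0.04, 0.999, 0.017], [0.999, 0.04, 0.016], [0.015, 0.018, -1.0]]
force: [-0.2, 3.0, 0.6]
width: 0.0187
```

{"api": "carry_out", "payload": {"moves": [[[-2,0,0,0,1],[-4,0,0,0,1],[-6,0,-0.1,0,1],[-8,0,-0.1,0,1],[-9,0,-0.1,0,1]]]}}

```text
time_s: 31.1
position: [0.5967, -0.018, 0.077]
eef_rot: [[-0.042, 0.999, 0.017], [0.999, 0.041, 0.02], [0.02, 0.017, -1.0]]
force: [-0.9, 11.1, 2.3]
width: 0.0187
```

```bash
python3 - <<'E'
from lid import *
plan([tuple(case2w(0,0))+(77,)],2.4); print(env.state()["ft_torque"])
lid(.063,.08)
E
```

```text
t 31.1 pos [596.7 -18.   77. ] yaw 2.37 w 18.7 F [-0.9 11.1  2.3] tilt [0.95 1.17] q [ -2.  27. -14.  48.   1.  85.]
0 target [597.  -22.5  77. ] shift [-4.5  0.1 -0.1] turn -0.0 L 4
[ 1.38108901  0.51635807 -0.05078818]
side 2989 hull [[670.0, -123.0], [682.0, -45.0], [657.0, 94.0], [523.0, 86.0], [506.0, 78.0], [529.0, -128.0]] z [0.0671 0.0713 0.0743]
scene 2768 hull [[680.0, 82.0], [622.0, 89.0], [513.0, 18.0], [533.0, -133.0], [672.0, -126.0]] z [0.0664 0.0698 0.0725]
```

{"api": "carry_out", "payload": {"moves": [[[-3,0,0,0,1],[-5,0,0,0,1],[-7,0,0,0,1],[-8,0,0,0,1],[-8,0,0,0,1]]]}}

```text
time_s: 31.7
position: [0.5967, -0.0194, 0.0769]
eef_rot: [[-0.046, 0.999, 0.016], [0.998, 0.045, 0.033], [0.032, 0.017, -0.999]]
force: [0.1, 19.9, 1.7]
width: 0.0191
```

```bash
python3 - <<'E'
from lid import *
plan([tuple(case2w(0,0))+(77,)],2.4); print(env.state()["ft_torque"])
E
```

```text
t 31.7 pos [596.7 -19.4  76.9] yaw 2.6 w 19.1 F [ 0.1 19.9  1.7] tilt [0.91 1.9 ] q [ -3.  27. -14.  49.   2.  85.]
0 target [597.  -22.5  77. ] shift [-3.2  0.2 -0.2] turn 0.2 L 3
[ 3.15628709  0.59130499 -0.21197245]
```

{"api": "carry_out", "payload": {"moves": [[[-4,0,0,0,1],[-8,0,0,0,1],[-11,0,0,0,1],[-12,0,0,0,1],[-12,0,0,0,1]]]}}

```text
time_s: 32.2
position: [0.5968, -0.02, 0.0767]
eef_rot: [[-0.052, 0.999, 0.015], [0.997, 0.051, 0.056], [0.055, 0.018, -0.998]]
force: [-0.7, 30.5, 3.3]
width: 0.0183
```

```bash
python3 - <<'E'
from lid import *
plan([tuple(case2w(0,0))+(77,)],2.4); print(env.state()["ft_torque"])
im,d,T=grab("side"); save("s6.png",im[120:260,190:360],4)
E
```

```text
t 32.2 pos [596.8 -20.   76.7] yaw 2.93 w 18.3 F [-0.7 30.5  3.3] tilt [0.87 3.2 ] q [ -4.  27. -13.  49.   3.  83.]
0 target [597.  -22.5  77. ] shift [-2.5  0.1 -0.4] turn 0.5 L 3
[ 5.45806929  0.64979853 -0.3216836 ]
```

View pics/s6.png

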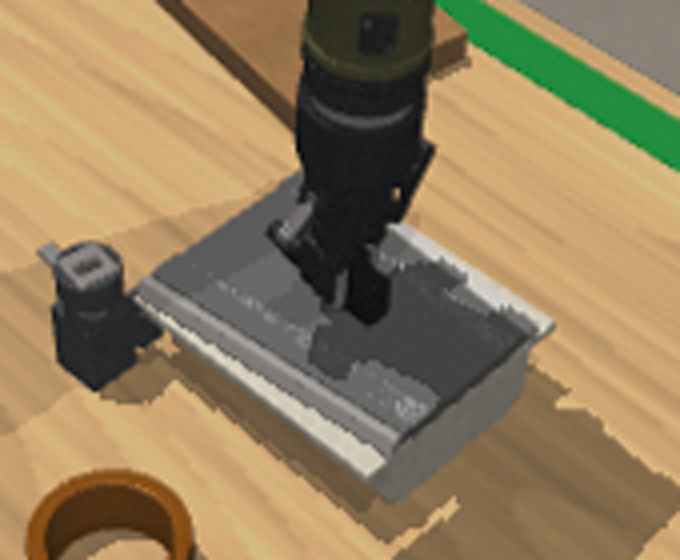

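Lid looks flush in its way after a push to about 30 N. I'll release, lift, and verify the lid position.

{"api": "carry_out", "payload": {"moves": [[[0,0,0,0,0],[0,0,0,0,0],[0,0,0,0,0],[0,0,0,0,0]]]}}

```text
time_s: 32.65
position: [0.597, -0.0211, 0.0768]
eef_rot: [[-0.051, 0.999, 0.016], [0.997, 0.05, 0.054], [0.053, 0.018, -0.998]]
force: [-0.1, -0.7, 0.1]
width: 0.0429
```

{"api": "carry_out", "payload": {"moves": [[[0,0,-30,0,0],[0,0,-60,0,0],[0,0,-100,0,0],[0,0,-130,0,0],[0,0,-130,0,0]]]}}

```text
time_s: 33.15
position: [0.5982, -0.0296, 0.2118]
eef_rot: [[-0.05, 0.998, 0.025], [0.997, 0.049, 0.053], [0.051, 0.028, -0.998]]
force: [0.8, 0.2, -0.5]
width: 0.0426
```

{"api": "carry_out", "payload": {"moves": [[[40,0,-20,0,0],[80,0,-40,0,0],[100,0,-40,0,0],[100,0,-40,0,0],[100,0,-40,0,0]]]}}

```text
time_s: 33.65
position: [0.5918, 0.0675, 0.256]
eef_rot: [[-0.05, 0.998, 0.024], [0.997, 0.049, 0.052], [0.05, 0.027, -0.998]]
force: [-0.2, -0.3, -0.2]
width: 0.0428
```

```bash
python3 - <<'E'
from lid import *
plan([tuple(case2w(0,0))+(240,)],2.4)
im,d,T=grab("wrist"); save("w7.png",im,1.5)
for n,p,c in comps(("wrist",),.064,.08,(.4,.75,-.2,.3),300):
    h=cv2.convexHull((p[:,:2]*1000).astype(np.float32)); q=cv2.approxPolyDP(h,5,True)[:,0]
    print(len(p),q.round(0).tolist())
for n,p,c in comps(("wrist",),.097,.112,(.5,.7,-.2,.2),100):
    print(len(p),cv2.minAreaRect((p[:,:2]*1000).astype(np.float32)),np.median(p[:,2]))
E
```

```text
t 33.6 pos [591.8  67.5 256. ] yaw 2.8 w 42.8 F [-0.2 -0.3 -0.2] tilt [1.38 2.96] q [ 5. 20.  3. 72.  3. 92.]
0 target [597.  -22.5 240. ] shift [-90.8   0.4  11.4] turn 0.4 L 92
457 [[491.0, 75.0], [500.0, 96.0], [489.0, 149.0], [478.0, 151.0], [475.0, 116.0]]
15819 [[680.0, 86.0], [506.0, 79.0], [540.0, -128.0], [671.0, -122.0]]
894 ((597.3572998046875, -21.026721954345703), (19.4472713470459, 64.15925598144531), 2.23834490776062) 0.10298299280621065
```

View pics/w7.png

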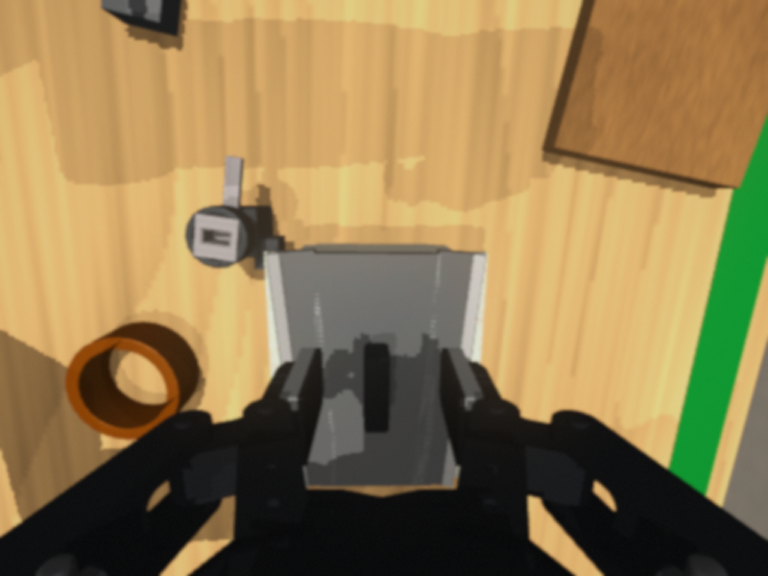

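Lid home: bar centre (597.4,-21.0) against rail midpoint of about -21.2, and the lock is at (217,237) with its cam pointing nearly +y. The tool tilted about 3° while pushing, so I'll straighten it by leaning the closed fingertips on the fixed lock housing.

{"api": "carry_out", "payload": {"moves": [[[-46,-124,0,0,1],[-46,-124,0,0,1],[-46,-124,0,0,1],[-46,-124,0,0,1],[-46,-124,0,0,1]]]}}

```text
time_s: 34.2
position: [0.4699, 0.0139, 0.25]
eef_rot: [[-0.047, 0.999, 0.024], [0.998, 0.045, 0.051], [0.05, 0.026, -0.998]]
force: [0.2, -0.6, -0.7]
width: 0.0003
```

{"api": "carry_out", "payload": {"moves": [[[0,0,40,0,1],[0,0,80,0,1],[0,0,120,0,1],[0,0,160,0,1],[0,0,160,0,1]]]}}

```text
time_s: 34.7
position: [0.4704, 0.0221, 0.0855]
eef_rot: [[-0.046, 0.999, 0.014], [0.998, 0.045, 0.051], [0.051, 0.016, -0.999]]
force: [-0.6, -0.1, -0.4]
width: -0.0
```

```bash
python3 - <<'E'
from lid import *
plan([(472,40,36)],2.4)
E
```

```text
t 34.7 pos [470.4  22.1  85.5] yaw 2.6 w -0.0 F [-0.6 -0.1 -0.4] tilt [0.81 2.94] q [  1.  16. -31.  43.   3.  88.]
0 target [472  40  36] shift [15.3  1.6 50.3] turn 0.2 L 53
```

{"api": "carry_out", "payload": {"moves": [[[14,1,20,0,1],[14,1,40,0,1],[14,1,50,0,1],[14,1,50,0,1],[14,1,50,0,1]]]}}

```text
time_s: 35.2
position: [0.4728, 0.0385, 0.0373]
eef_rot: [[-0.046, 0.999, 0.016], [0.998, 0.045, 0.051], [0.05, 0.018, -0.999]]
force: [-0.1, -0.2, 0.0]
width: -0.0002
```

{"api": "carry_out", "payload": {"moves": [[[8,0,0,0,1],[16,0,0,0,1],[22,0,0,0,1],[27,0,0,0,1],[30,0,0,0,1]]]}}

```text
time_s: 35.7
position: [0.473, 0.0595, 0.0396]
eef_rot: [[-0.041, 0.999, 0.02], [0.999, 0.04, 0.028], [0.027, 0.021, -0.999]]
force: [3.1, -37.3, 4.7]
width: -0.0001
```

```bash
python3 - <<'E'
from lid import *
plan([(472,40,36)],2.4)
E
```

```text
t 35.7 pos [473.   59.5  39.6] yaw 2.31 w -0.1 F [  3.1 -37.3   4.7] tilt [1.15 1.59] q [  6.  19. -34.  35.   1.  94.]
0 target [472  40  36] shift [-19.6  -1.8   3. ] turn -0.1 L 20
```

{"api": "carry_out", "payload": {"moves": [[[3,0,0,0,1],[6,0,0,0,1],[8,0,0,0,1],[8,0,0,0,1]]]}}

```text
time_s: 36.1
position: [0.4735, 0.0586, 0.0403]
eef_rot: [[-0.035, 0.999, 0.023], [0.999, 0.035, 0.006], [0.005, 0.023, -1.0]]
force: [3.0, -29.8, 2.9]
width: 0.0001
```

{"api": "carry_out", "payload": {"moves": [[[-3,0,0,0,1],[-10,0,0,0,1],[-25,0,0,0,1],[-25,0,0,0,1]]]}}

```text
time_s: 36.5
position: [0.4744, 0.0333, 0.0403]
eef_rot: [[-0.034, 0.999, 0.023], [0.999, 0.034, 0.006], [0.006, 0.023, -1.0]]
force: [-0.5, 0.4, -0.4]
width: 0.0002
```

```bash
python3 - <<'E'
from lid import *
plan([(472,40,36)],2.4)
grab("side"); grab("scene")
for n,p,c in comps(("side","scene"),.05,.082,(.36,.44,.24,.32),20):
    r=cv2.minAreaRect((p[:,:2]*1000).astype(np.float32)); print(n,"key",r,p.mean(0),len(p))
for n,p,c in comps(("side","scene"),.02,.035,(.36,.45,.22,.34),20):
    r=cv2.minAreaRect((p[:,:2]*1000).astype(np.float32)); print(n,"stand",r,len(p))
E
```

```text
t 36.5 pos [474.4  33.3  40.3] yaw 1.95 w 0.2 F [-0.5  0.4 -0.4] tilt [1.32 0.37] q [  4.  19. -34.  35.   0.  92.]
0 target [472  40  36] shift [ 6.8 -2.3  4.3] turn -0.4 L 8
side key ((399.0074462890625, 279.357666015625), (34.269859313964844, 10.48473072052002), 84.81427764892578) [0.39747468 0.2747576  0.06973633] 72
scene key ((400.6475524902344, 275.453125), (38.17884826660156, 12.454529762268066), 78.94929504394531) [0.40224843 0.27411966 0.06617422] 78
side stand ((399.7863464355469, 280.078125), (58.38071060180664, 44.58154296875), 80.4383773803711) 195
scene stand ((401.2499694824219, 277.0242004394531), (57.89149856567383, 47.750614166259766), 81.46714782714844) 148
```

{"api": "carry_out", "payload": {"moves": [[[0,0,-40,0,0.05],[0,0,-80,0,0.05],[0,0,-120,0,0.05],[0,0,-160,0,0.05],[0,0,-160,0,0.05]]]}}

```text
time_s: 37.1
position: [0.4746, 0.0343, 0.2058]
eef_rot: [[-0.036, 0.999, 0.034], [0.999, 0.036, 0.009], [0.007, 0.034, -0.999]]
force: [0.4, 0.5, -0.4]
width: 0.0401
```

{"api": "carry_out", "payload": {"moves": [[[246,-68,0,11.5,0.05],[246,-68,0,11.5,0.05],[246,-68,0,11.5,0.05],[246,-68,0,11.5,0.05],[246,-68,0,11.5,0.05]]]}}

```text
time_s: 37.6
position: [0.3997, 0.2679, 0.2044]
eef_rot: [[0.163, 0.986, 0.033], [0.987, -0.163, 0.009], [0.014, 0.031, -0.999]]
force: [0.9, -0.5, 0.3]
width: 0.0406
```

{"api": "carry_out", "payload": {"moves": [[[0,0,20,0,0.05],[0,0,20,0,0.05]]]}}

```text
time_s: 37.8
position: [0.3974, 0.269, 0.1818]
eef_rot: [[0.158, 0.987, 0.028], [0.987, -0.159, 0.006], [0.011, 0.027, -1.0]]
force: [-0.5, -0.8, -0.5]
width: 0.0404
```

```bash
python3 - <<'E'
from lid import *
plan([(400,278,180)],-9.5)
im,d,T=grab("wrist"); save("w8.png",im,1.5)
for lab,a,b in (("key",.055,.085),("keytop",.074,.083),("stand",.024,.036)):
  for n,p,c in comps(("wrist",),a,b,(.34,.46,.2,.36),60):
    r=cv2.minAreaRect((p[:,:2]*1000).astype(np.float32)); print(lab,np.round(r[0],1),np.round(r[1],1),round(r[2],1),p.mean(0).round(4),len(p))
E
```

```text
t 37.8 pos [397.4 269.  181.8] yaw -9.14 w 40.4 F [-0.5 -0.8 -0.5] tilt [1.63 0.36] q [ 35.  11. -21.  57.  -1. 134.]
0 target [400 278 180] shift [9.3 1.1 1.9] turn 0.4 L 10
key [401.9 279.8] [34.1  9.9] 80.5 [0.4019 0.2818 0.0755] 427
keytop [401.9 279.7] [33.5  9.9] 80.5 [0.4018 0.2805 0.0764] 380
stand [402.  279.8] [53.8 43.6] 80.0 [0.402  0.2821 0.031 ] 1689
```

View pics/w8.png

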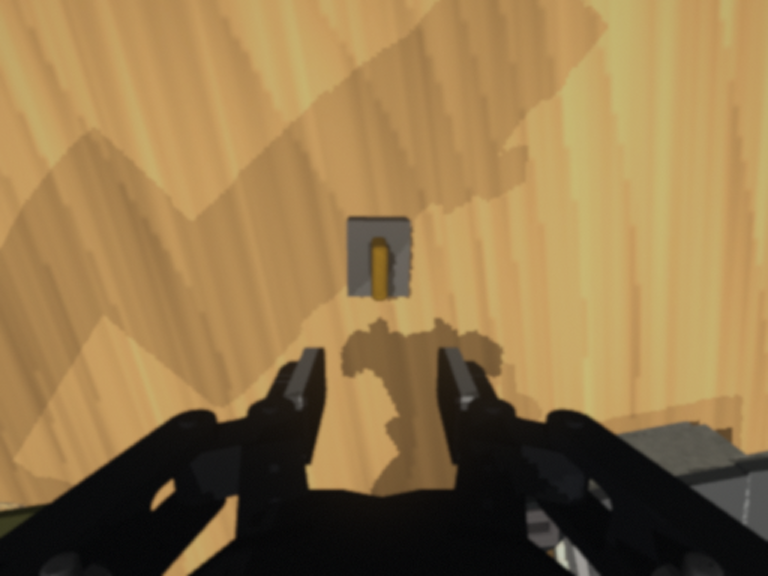

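Key at (379,270) in its stand at (402,279.8), with long-axis heading 80.3°. Descending halfway and checking.

{"api": "carry_out", "payload": {"moves": [[[10.5,1,30,0.5,0.05],[10.5,1,60,0.5,0.05],[10.5,1,78,0.5,0.05],[10.5,1,78,0.5,0.05],[10.5,1,78,0.5,0.05]]]}}

```text
time_s: 38.35
position: [0.4036, 0.278, 0.1055]
eef_rot: [[0.171, 0.985, 0.029], [0.985, -0.171, 0.006], [0.011, 0.028, -1.0]]
force: [0.1, 0.3, 0.1]
width: 0.0403
```

```bash
cat > key.py <<'E'
from lid import *
def tool(p):  # world mm -> tool frame mm
    s=env.state(); return np.array(s["eef_rot"]).T@(np.array(p)-np.array(s["position"])*1000)
def seg(lab,a,b,box,minpts=60):
    for n,p,c in comps(("wrist",),a,b,box,minpts):
        r=cv2.minAreaRect((p[:,:2]*1000).astype(np.float32)); print(lab,np.round(r[0],1),np.round(r[1],1),round(r[2],1),p.mean(0).round(4),len(p),"tool",tool(list(r[0])+[np.median(p[:,2])*1000]).round(1))
E
python3 - <<'E'
from key import *
grab("wrist")
for lab,a,b in (("key",.055,.085),("stand",.024,.036)): seg(lab,a,b,(.34,.46,.2,.36))
plan([(402,279.8,42)],-9.7)
E
```

```text
key [402.  280.1] [34.1  9.6] 80.0 [0.4024 0.2829 0.0749] 819 tool [ 0.8 -3.2 29.6]
stand [401.8 279.6] [54.6 44.1] 80.2 [0.4023 0.2831 0.0308] 2916 tool [-0.2 -4.6 75. ]
t 38.4 pos [404.1 278.5 106.1] yaw -9.85 w 40.8 F [-0.2  0.8  0.2] tilt [1.75 0.41] q [ 35.  16. -27.  46.  -1. 135.]
0 target [402.  279.8  42. ] shift [ 0.1 -4.2 64. ] turn -0.1 L 64
```

{"api": "carry_out", "payload": {"moves": [[[0.3,-3,20,0,0.05],[0.3,-3,40,0,0.05],[0.3,-3,60,0,0.05],[0.3,-3,64,0,0.05],[0.3,-3,64,0,0.05]]]}}

```text
time_s: 38.9
position: [0.4036, 0.2798, 0.0427]
eef_rot: [[0.171, 0.985, 0.031], [0.985, -0.171, 0.007], [0.013, 0.029, -0.999]]
force: [0.0, -0.7, 0.0]
width: 0.0406
```

```bash
python3 - <<'E'
from key import *
plan([(402,279.8,42)],-9.7)
E
```

```text
t 38.9 pos [403.6 279.8  42.7] yaw -9.87 w 40.6 F [ 0.  -0.7  0. ] tilt [1.77 0.43] q [ 35.  20. -32.  36.  -1. 135.]
0 target [402.  279.8  42. ] shift [-0.3 -1.6  0.6] turn -0.2 L 2
```

{"api": "carry_out", "payload": {"moves": [[[0,-1,0.5,-0.2,0.05],[0,-1,0.5,-0.2,1],[0,-1,0.5,-0.2,1],[0,-1,0.5,-0.2,1],[0,-1,0.5,-0.2,1]]], "squeeze": 80}}

```text
time_s: 39.4
position: [0.4026, 0.2806, 0.0431]
eef_rot: [[0.167, 0.985, 0.031], [0.986, -0.168, 0.009], [0.014, 0.029, -0.999]]
force: [-2.7, -1.1, 5.2]
width: 0.0089
```

{"api": "carry_out", "payload": {"moves": [[[0,0,0,0,1],[0,0,0,0,1]]]}}

```text
time_s: 39.6
position: [0.4026, 0.2807, 0.0434]
eef_rot: [[0.167, 0.985, 0.031], [0.986, -0.168, 0.009], [0.014, 0.029, -0.999]]
force: [-0.8, 0.9, -1.3]
width: 0.0091
```

```bash
python3 - <<'E'
from key import *
plan([(402,279.8,42)],-9.7); print(env.state()["ft_torque"])
E
```

```text
t 39.6 pos [402.6 280.7  43.4] yaw -9.65 w 9.1 F [-0.8  0.9 -1.3] tilt [1.79 0.53] q [ 35.  20. -32.  36.  -1. 135.]
0 target [402.  279.8  42. ] shift [-1.  -0.5  1.4] turn 0.0 L 2
[0.02361896 0.18208423 0.06455736]
```

{"api": "carry_out", "payload": {"moves": [[[0,0,-10,0,1],[0,0,-30,0,1],[0,0,-60,0,1],[0,0,-100,0,1],[0,0,-130,0,1]]]}}

```text
time_s: 40.1
position: [0.399, 0.2797, 0.176]
eef_rot: [[0.167, 0.985, 0.033], [0.986, -0.168, 0.01], [0.015, 0.031, -0.999]]
force: [-0.3, 0.8, -0.3]
width: 0.0094
```

{"api": "carry_out", "payload": {"moves": [[[0,0,0,-42.9,1],[0,0,0,-42.9,1],[0,0,0,-42.9,1],[0,0,0,-42.9,1],[0,0,0,-42.9,1]]]}}

```text
time_s: 40.6
position: [0.399, 0.2796, 0.1767]
eef_rot: [[-0.553, 0.832, 0.034], [0.833, 0.553, 0.01], [-0.01, 0.034, -0.999]]
force: [-0.5, -0.2, -1.3]
width: 0.009
```

{"api": "carry_out", "payload": {"moves": [[[0,0,0,-42.9,1],[0,0,0,-42.9,1],[0,0,0,-42.9,1],[0,0,0,-42.9,1],[0,0,0,-42.9,1]]]}}

```text
time_s: 41.1
position: [0.3991, 0.2795, 0.1774]
eef_rot: [[-0.972, 0.232, 0.034], [0.232, 0.973, 0.01], [-0.031, 0.018, -0.999]]
force: [-0.4, -0.4, -0.4]
width: 0.009
```

```bash
python3 - <<'E'
from key import *
plan([(530,93,180)],81); print(env.state()["ft_torque"])
E
```

```text
t 41.1 pos [399.1 279.5 177.4] yaw 76.59 w 9.0 F [-0.4 -0.4 -0.4] tilt [1.96 0.59] q [ 35.  12. -21.  56.  -1.  49.]
0 target [530  93 180] shift [-1.707e+02 -1.510e+02 -1.000e-01] turn -4.4 L 228
[-1.11052913e-02  9.12013504e-02 -3.97303897e-05]
```

{"api": "carry_out", "payload": {"moves": [[[-170,-151,0,-4.4,1],[-170,-151,0,-4.4,1],[-170,-151,0,-4.4,1],[-170,-151,0,-4.4,1],[-170,-151,0,-4.4,1]]]}}

```text
time_s: 41.6
position: [0.5315, 0.0901, 0.1808]
eef_rot: [[-0.987, 0.159, 0.036], [0.16, 0.987, 0.009], [-0.034, 0.015, -0.999]]
force: [-0.9, -0.7, -1.1]
width: 0.0089
```

{"api": "carry_out", "payload": {"moves": [[[0,0,0,0,1],[0,0,0,0,1]]]}}

```text
time_s: 41.8
position: [0.5316, 0.0895, 0.1811]
eef_rot: [[-0.986, 0.161, 0.036], [0.162, 0.987, 0.01], [-0.034, 0.015, -0.999]]
force: [0.9, -0.2, -0.8]
width: 0.0091
```

```bash
python3 - <<'E'
from key import *
plan([(477,92.6,145)],81)
im,d,T=grab("wrist"); cv2.imwrite("pics/w9.png",np.vstack([im[...,::-1]])) if 0 else save("w9.png",im,1.5)
seg("cyl",.089,.103,(.43,.53,.05,.14)); seg("cam",.058,.074,(.42,.56,.1,.2),40)
E
```

```text
t 41.8 pos [531.6  89.5 181.1] yaw 80.72 w 9.1 F [ 0.9 -0.2 -0.8] tilt [2.08 0.55] q [  9.  16. -14.  58.   0.  19.]
0 target [477.   92.6 145. ] shift [55.6 -6.3 34.1] turn -0.3 L 66
cyl [478.4  93.1] [43.2 43.5] 80.7 [0.4775 0.0932 0.0946] 2258 tool [55.1 -7.  84.4]
cam [480.7 133.5] [34.7 12.2] 86.2 [0.4804 0.1339 0.0679] 568 tool [ 60.3  32.9 111.6]
```

View pics/w9.png

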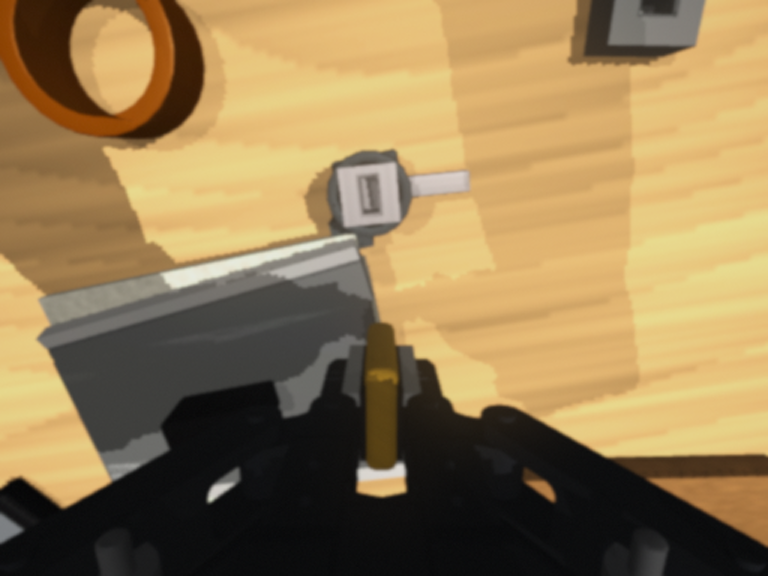

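Slot at (371,195) in the lock cylinder, centre (478.4,93.1). The cam heads 86°, so the lock is at about 0.1 rad; I need tool yaw of about 86.4°.

{"api": "carry_out", "payload": {"moves": [[[55.5,-6,34,-5.7,1],[55.5,-6,34,-5.7,1],[55.5,-6,34,-5.7,1],[55.5,-6,34,-5.7,1],[55.5,-6,34,-5.7,1]]]}}

```text
time_s: 42.35
position: [0.4785, 0.0946, 0.1464]
eef_rot: [[-0.997, 0.06, 0.04], [0.06, 0.998, 0.011], [-0.039, 0.013, -0.999]]
force: [1.0, -0.6, -0.8]
width: 0.009
```

{"api": "carry_out", "payload": {"moves": [[[0,0,0,0,1],[0,0,0,0,1]]]}}

```text
time_s: 42.55
position: [0.4802, 0.0951, 0.1473]
eef_rot: [[-0.997, 0.06, 0.042], [0.06, 0.998, 0.011], [-0.041, 0.014, -0.999]]
force: [-0.6, -0.3, -0.7]
width: 0.0091
```

```bash
python3 - <<'E'
from key import *
plan([(477,93,145)],86.4)
a,_,_=grab("side"); b,_,_=grab("scene")
f=lambda im,s: cv2.resize(im,(390,500),interpolation=cv2.INTER_CUBIC)
f0=lambda im,r,c:f(im[r:r+75,c:c+58],1)
save("c10.png",np.hstack([f0(a,145,180),f0(b,110,230)]))
E
```

```text
t 42.5 pos [480.2  95.1 147.3] yaw 86.58 w 9.1 F [-0.6 -0.3 -0.7] tilt [2.41 0.64] q [ 11.  13. -24.  51.   0.  15.]
0 target [477  93 145] shift [ 3.1 -2.3  2.1] turn 0.2 L 4
```

View pics/c10.png

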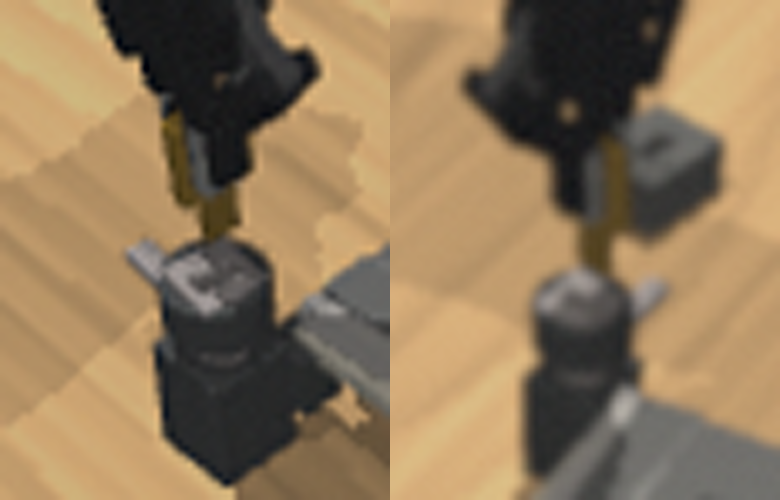

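{"api": "carry_out", "payload": {"moves": [[[3.6,-2.5,4,0,1],[3.6,-2.5,8,0,1],[3.6,-2.5,13,0,1],[3.6,-2.5,13,0,1],[3.6,-2.5,13,0,1]]]}}

```text
time_s: 43.15
position: [0.4759, 0.0925, 0.1333]
eef_rot: [[-0.997, 0.06, 0.04], [0.06, 0.998, 0.011], [-0.039, 0.013, -0.999]]
force: [0.6, 0.4, -0.8]
width: 0.0088
```

```bash
python3 - <<'E'
from key import *
plan([(477,93,120),(477,93,106)],86.4)
E
```

```text
t 43.1 pos [475.9  92.5 133.3] yaw 86.56 w 8.8 F [ 0.6  0.4 -0.8] tilt [2.28 0.61] q [ 11.  13. -26.  49.   0.  14.]
0 target [477  93 120] shift [-0.6  0.4 13.3] turn 0.2 L 13
1 target [477  93 106] shift [-0.   0.2 27.3] turn 0.2 L 27
```

{"api": "carry_out", "payload": {"moves": [[[-1.2,0.4,3,0,1],[-1.2,0.4,6,0,1],[-1.2,0.4,9,0,1],[-1.2,0.4,12,0,1],[-1.2,0.4,12,0,1]]]}}

```text
time_s: 43.65
position: [0.4787, 0.0932, 0.1268]
eef_rot: [[-0.997, 0.06, 0.045], [0.06, 0.998, 0.012], [-0.044, 0.014, -0.999]]
force: [-12.5, -2.1, 40.1]
width: 0.0091
```

```bash
python3 - <<'E'
from key import *
plan([(477,93,115),(477,93,106)],86.4); print(env.state()["ft_torque"])
E
```

```text
t 43.6 pos [478.7  93.2 126.8] yaw 86.57 w 9.1 F [-12.5  -2.1  40.1] tilt [2.58 0.67] q [ 11.  14. -27.  47.   0.  14.]
0 target [477  93 115] shift [ 2.2 -0.5 11.7] turn 0.2 L 12
1 target [477  93 106] shift [ 2.6 -0.6 20.7] turn 0.2 L 21
[-0.51908913  2.38946753 -0.00427023]
```

Foot landed on the slot's +x edge. I'll back off and re-aim about 2.5 mm toward -x.

{"api": "carry_out", "payload": {"moves": [[[0,0,-5,0,1],[2.5,-0.3,-5,0,1],[2.5,-0.3,-5,0,1],[2.5,-0.3,-5,0,1]]]}}

```text
time_s: 44.05
position: [0.4752, 0.0929, 0.1307]
eef_rot: [[-0.997, 0.06, 0.043], [0.06, 0.998, 0.011], [-0.042, 0.014, -0.999]]
force: [-0.1, 1.0, -1.1]
width: 0.0091
```

```bash
python3 - <<'E'
from key import *
plan([(476,93,120),(477,93,106)],86.4); print(env.state()["ft_torque"])
a,_,_=grab("side"); b,_,_=grab("scene")
f0=lambda im,r,c:cv2.resize(im[r:r+45,c:c+35],(390,500),interpolation=cv2.INTER_CUBIC)
save("c11.png",np.hstack([f0(a,162,193),f0(b,130,242)]))
E
```

```text
t 44.0 pos [475.2  92.9 130.7] yaw 86.56 w 9.1 F [-0.1  1.  -1.1] tilt [2.47 0.65] q [ 11.  13. -26.  48.   0.  14.]
0 target [476  93 120] shift [-0.3  0.  10.7] turn 0.2 L 11
1 target [477  93 106] shift [-0.7 -0.1 24.7] turn 0.2 L 25
[-0.02557597  0.05487939  0.00110421]
```

View pics/c11.png

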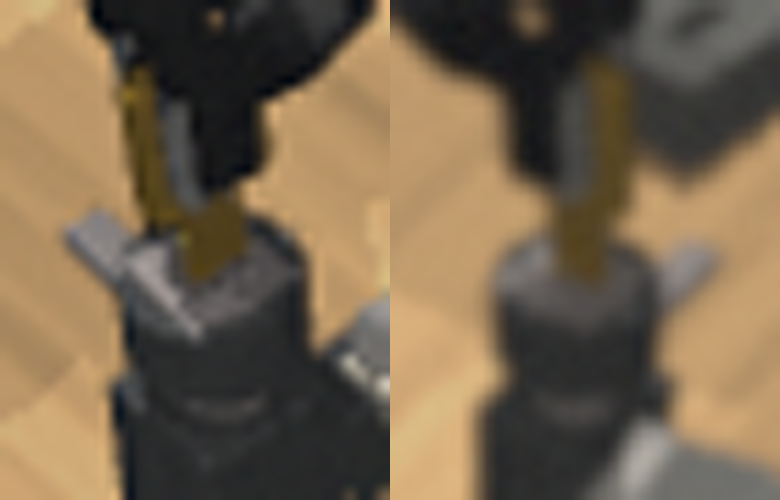

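Key foot now appears just over the slot in both views (about (205,265) and (580,270)). Settling before a gentle descent.

{"api": "carry_out", "payload": {"moves": [[[-0.8,0,0,0,1],[-0.8,0,0,0,1],[-0.8,0,0,0,1],[-0.8,0,0,0,1],[-0.8,0,0,0,1]]]}}

```text
time_s: 44.65
position: [0.4762, 0.0928, 0.1307]
eef_rot: [[-0.997, 0.06, 0.043], [0.06, 0.998, 0.011], [-0.042, 0.014, -0.999]]
force: [-0.1, -0.1, -0.8]
width: 0.0091
```

```bash
python3 - <<'E'
from key import *
plan([(476.4,93,120),(477,93,106)],86.4)
for n in ("side","scene"):
    grab(n); P,ok,im=cloud(n); im=im.astype(int)
    m=ok&(im[...,0]-im[...,2]>30)&(abs(P[...,0]-.478)<.03)&(abs(P[...,1]-.093)<.03)&(P[...,2]>.09)&(P[...,2]<.118)
    p=P[m]*1000; print(n,len(p),p.mean(0).round(1),np.percentile(p,[3,97],axis=0).round(1).tolist())
grab("wrist"); P,ok,im=cloud("wrist")
E
```

```text
t 44.6 pos [476.2  92.8 130.7] yaw 86.57 w 9.1 F [-0.1 -0.1 -0.8] tilt [2.48 0.65] q [ 11.  13. -26.  48.   0.  14.]
0 target [476.4  93.  120. ] shift [ 0.3  0.  10.7] turn 0.2 L 11
1 target [477  93 106] shift [ 0.3 -0.1 24.7] turn 0.2 L 25
side 38 [480.   90.4 106.3] [[469.9, 76.5, 93.2], [497.2, 99.3, 116.9]]
scene 28 [476.6  87.6 107.6] [[460.1, 74.7, 93.9], [485.9, 92.8, 116.4]]
```

{"api": "carry_out", "payload": {"moves": [[[0,0,2,0,1],[0,0,4,0,1],[0,0,6,0,1],[0,0,6,0,1],[0,0,6,0,1]]]}}

```text
time_s: 45.3
position: [0.4771, 0.093, 0.1272]
eef_rot: [[-0.997, 0.06, 0.046], [0.06, 0.998, 0.012], [-0.045, 0.014, -0.999]]
force: [-5.5, -1.2, 18.1]
width: 0.009
```

```bash
python3 - <<'E'
from key import *
plan([(476.4,93,120),(477,93,106)],86.4); print(env.state()["ft_torque"])
E
```

```text
t 45.3 pos [477.1  93.  127.2] yaw 86.57 w 9.0 F [-5.5 -1.2 18.1] tilt [2.63 0.67] q [ 11.  13. -27.  47.   0.  14.]
0 target [476.4  93.  120. ] shift [ 1.  -0.2  7.1] turn 0.2 L 7
1 target [477  93 106] shift [ 1.  -0.3 21.1] turn 0.2 L 21
[-0.2087597   1.01241818 -0.00869852]
```

Still resting on the rim. My recheck of the grasp offset says the foot sits ~2 mm too far +x, so I'll drag it toward -x under light pressure.

{"api": "carry_out", "payload": {"moves": [[[0.5,0,1.5,0,1],[1,0,2,0,1],[1.5,0,2.5,0,1],[2,0,3,0,1],[2.5,0,3,0,1]]]}}

```text
time_s: 45.8
position: [0.4767, 0.0932, 0.127]
eef_rot: [[-0.997, 0.06, 0.051], [0.061, 0.998, 0.012], [-0.051, 0.015, -0.999]]
force: [-3.1, -1.4, 17.6]
width: 0.0087
```

```bash
python3 - <<'E'
from key import *
plan([(475,93,120),(475,93,106)],86.4); print(env.state()["ft_torque"])
E
```

```text
t 45.8 pos [476.7  93.2 127. ] yaw 86.56 w 8.7 F [-3.1 -1.4 17.6] tilt [2.94 0.67] q [ 11.  13. -27.  47.   0.  14.]
0 target [475  93 120] shift [ 2.  -0.4  6.9] turn 0.2 L 7
1 target [475  93 106] shift [ 2.7 -0.6 20.9] turn 0.2 L 21
[-0.43471722  0.42541854 -0.0547974 ]
```

The press only tilts the tool. I'll lift clear and use the servo lag (fast descents ended mid-motion, settled ascents) to take the ~3° tilt out.

{"api": "carry_out", "payload": {"moves": [[[0,0,-20,0,1],[0,0,-60,0,1],[0,0,-60,0,1],[0,0,-60,0,1],[0,0,-60,0,1]]]}}

```text
time_s: 46.3
position: [0.4728, 0.0923, 0.1859]
eef_rot: [[-0.997, 0.06, 0.05], [0.061, 0.998, 0.011], [-0.049, 0.014, -0.999]]
force: [0.7, -0.1, -0.1]
width: 0.0089
```

{"api": "carry_out", "payload": {"moves": [[[0,0,-50,0,1],[0,0,-90,0,1],[0,0,-90,0,1],[0,0,-90,0,1],[0,0,-90,0,1]]]}}

```text
time_s: 46.8
position: [0.4672, 0.091, 0.2737]
eef_rot: [[-0.997, 0.06, 0.046], [0.061, 0.998, 0.011], [-0.045, 0.013, -0.999]]
force: [-0.9, -0.1, -0.5]
width: 0.0094
```

{"api": "carry_out", "payload": {"moves": [[[0,0,20,0,1],[0,0,60,0,1],[0,0,100,0,1]]]}}

```text
time_s: 47.1
position: [0.471, 0.0919, 0.1713]
eef_rot: [[-0.997, 0.06, 0.044], [0.061, 0.998, 0.01], [-0.044, 0.013, -0.999]]
force: [0.4, -0.2, -1.2]
width: 0.0089
```

{"api": "carry_out", "payload": {"moves": [[[0,0,-30,0,1],[0,0,-70,0,1],[0,0,-100,0,1],[0,0,-100,0,1],[0,0,-100,0,1]]]}}

```text
time_s: 47.6
position: [0.466, 0.0908, 0.2699]
eef_rot: [[-0.997, 0.06, 0.043], [0.061, 0.998, 0.01], [-0.042, 0.012, -0.999]]
force: [0.4, -0.4, -1.1]
width: 0.0092
```

```bash
python3 - <<'E'
from key import *
plan([(475,93,220)],86.4); print(env.state()["ft_torque"])
E
```

```text
t 47.6 pos [466.   90.8 269.9] yaw 86.55 w 9.2 F [ 0.4 -0.4 -1.1] tilt [2.45 0.57] q [ 11.   7. -12.  68.   0.  14.]
0 target [475  93 220] shift [-6.7  2.1 50.3] turn 0.1 L 51
[-0.04340399  0.053135    0.00844267]
```

{"api": "carry_out", "payload": {"moves": [[[0,0,-40,0,1],[0,0,-80,0,1],[0,0,-100,0,1],[0,0,-100,0,1],[0,0,-100,0,1]]]}}

```text
time_s: 48.1
position: [0.4612, 0.0897, 0.3676]
eef_rot: [[-0.997, 0.06, 0.039], [0.061, 0.998, 0.009], [-0.039, 0.012, -0.999]]
force: [0.2, -0.8, -1.5]
width: 0.0091
```

{"api": "carry_out", "payload": {"moves": [[[0,0,45,0,1],[0,0,90,0,1],[0,0,135,0,1]]]}}

```text
time_s: 48.4
position: [0.4646, 0.0906, 0.2286]
eef_rot: [[-0.998, 0.06, 0.036], [0.061, 0.998, 0.009], [-0.035, 0.011, -0.999]]
force: [1.0, -0.3, -0.5]
width: 0.0091
```

{"api": "carry_out", "payload": {"moves": [[[0,0,-45,0,1],[0,0,-90,0,1],[0,0,-135,0,1],[0,0,-135,0,1],[0,0,-135,0,1]]]}}

```text
time_s: 48.9
position: [0.4595, 0.0894, 0.3621]
eef_rot: [[-0.998, 0.06, 0.034], [0.061, 0.998, 0.008], [-0.033, 0.01, -0.999]]
force: [-0.3, 0.1, -1.6]
width: 0.0089
```

{"api": "carry_out", "payload": {"moves": [[[0,0,45,0,1],[0,0,90,0,1],[0,0,135,0,1]]]}}

```text
time_s: 49.2
position: [0.4619, 0.0901, 0.2228]
eef_rot: [[-0.998, 0.06, 0.03], [0.061, 0.998, 0.007], [-0.029, 0.009, -1.0]]
force: [0.9, 0.1, -1.8]
width: 0.0093
```

{"api": "carry_out", "payload": {"moves": [[[0,0,-45,0,1],[0,0,-90,0,1],[0,0,-135,0,1],[0,0,-135,0,1],[0,0,-135,0,1]]]}}

```text
time_s: 49.7
position: [0.4574, 0.089, 0.3561]
eef_rot: [[-0.998, 0.06, 0.027], [0.061, 0.998, 0.007], [-0.027, 0.009, -1.0]]
force: [0.0, 0.3, -1.5]
width: 0.0092
```

{"api": "carry_out", "payload": {"moves": [[[0,0,45,0,1],[0,0,90,0,1],[0,0,135,0,1]]]}}

```text
time_s: 50.0
position: [0.4588, 0.0895, 0.2166]
eef_rot: [[-0.998, 0.06, 0.023], [0.061, 0.998, 0.006], [-0.022, 0.007, -1.0]]
force: [0.4, 1.3, -1.4]
width: 0.0088
```

{"api": "carry_out", "payload": {"moves": [[[0,0,-45,0,1],[0,0,-90,0,1],[0,0,-90,0,1],[0,0,-90,0,1],[0,0,-90,0,1]]]}}

```text
time_s: 50.5
position: [0.4555, 0.0887, 0.3043]
eef_rot: [[-0.998, 0.06, 0.019], [0.06, 0.998, 0.005], [-0.018, 0.006, -1.0]]
force: [-0.5, 0.9, -0.1]
width: 0.0088
```

{"api": "carry_out", "payload": {"moves": [[[0,0,45,0,1],[0,0,90,0,1],[0,0,130,0,1]]]}}

```text
time_s: 50.8
position: [0.4562, 0.0891, 0.1709]
eef_rot: [[-0.998, 0.06, 0.015], [0.06, 0.998, 0.005], [-0.015, 0.006, -1.0]]
force: [0.3, 0.2, -1.1]
width: 0.009
```

{"api": "carry_out", "payload": {"moves": [[[0,0,-45,0,1],[0,0,-90,0,1],[0,0,-130,0,1],[0,0,-130,0,1],[0,0,-130,0,1]]]}}

```text
time_s: 51.3
position: [0.4541, 0.0884, 0.3002]
eef_rot: [[-0.998, 0.06, 0.015], [0.06, 0.998, 0.004], [-0.015, 0.005, -1.0]]
force: [0.4, -0.7, -1.2]
width: 0.0092
```

{"api": "carry_out", "payload": {"moves": [[[0,0,45,0,1],[0,0,90,0,1],[0,0,130,0,1]]]}}

```text
time_s: 51.6
position: [0.4535, 0.0885, 0.1662]
eef_rot: [[-0.998, 0.06, 0.01], [0.06, 0.998, 0.004], [-0.01, 0.004, -1.0]]
force: [-0.8, 0.0, 0.0]
width: 0.0093
```

{"api": "carry_out", "payload": {"moves": [[[0,0,0,0,1],[0,0,0,0,1],[0,0,0,0,1],[0,0,0,0,1]]]}}

```text
time_s: 52.0
position: [0.4553, 0.0889, 0.1681]
eef_rot: [[-0.998, 0.06, 0.014], [0.06, 0.998, 0.004], [-0.014, 0.005, -1.0]]
force: [-0.1, 0.8, -0.2]
width: 0.0093
```

```bash
python3 - <<'E'
from key import *
plan([(530,93,170)],86.4)
E
```

```text
t 52.0 pos [455.3  88.9 168.1] yaw 86.54 w 9.3 F [-0.1  0.8 -0.2] tilt [0.82 0.25] q [ 11.  11. -24.  55.   0.  14.]
0 target [530  93 170] shift [-74.4   8.6  -0.8] turn 0.1 L 75
```

```bash
python3 - <<'E'
from key import *
s=env.state(); R=np.array(s["eef_rot"]); p0=np.array(s["position"])
for k in range(2): grab("wrist")
P,ok,im=cloud("wrist"); im=im.astype(int)
Q=((P-p0)@R)*1000
m=ok&(im[...,0]-im[...,2]>40)&(abs(Q[...,0])<40)&(abs(Q[...,1])<12)&(Q[...,2]>-50)&(Q[...,2]<50)
print(m.sum())
for a in range(-40,44,4):
    q=Q[m&(Q[...,2]>=a)&(Q[...,2]<a+4)]
    if len(q)>3: print(a,len(q),"x med",np.median(q[:,0]).round(1),np.percentile(q[:,0],[5,95]).round(1),"y",np.percentile(q[:,1],[3,50,97]).round(1))
E
```

```text
1899
-36 1238 x med 0.2 [-14.7  13.5] y [-3.9  0.1  4. ]
-32 146 x med 14.5 [-4.5 15.4] y [-4.6  0.3  4.5]
-28 77 x med 15.0 [13.3 15.6] y [-4.2  0.1  4.6]
-24 78 x med 14.8 [12.3 15.4] y [-4.3  0.1  5. ]
-20 59 x med 14.8 [14.2 15.4] y [-4.1  0.1  4.4]
-16 59 x med 14.8 [13.7 15.4] y [-4.3 -0.4  4.6]
-12 57 x med 14.8 [13.1 15.3] y [-4.4  0.1  4.6]
-8 51 x med 14.6 [13.4 15.1] y [-4.3  0.1  4.2]
-4 41 x med 14.7 [13.6 15.1] y [-4.   0.1  4.2]
0 47 x med 14.6 [13.6 15.1] y [-4.2 -0.4  4.2]
4 23 x med 14.4 [12.2 14.9] y [-3.8  0.6  4.5]
```

{"api": "carry_out", "payload": {"moves": [[[-64,8,0,0,1],[-64,8,0,0,1],[-64,8,0,0,1],[-64,8,0,0,1],[-64,8,0,0,1]]]}}

```text
time_s: 52.6
position: [0.5183, 0.0928, 0.169]
eef_rot: [[-0.998, 0.06, 0.013], [0.06, 0.998, 0.004], [-0.013, 0.005, -1.0]]
force: [-0.3, -0.7, -0.1]
width: 0.0091
```

{"api": "carry_out", "payload": {"moves": [[[0,0,0,0,1],[0,0,0,0,1],[0,0,0,0,1]]]}}

```text
time_s: 52.9
position: [0.5178, 0.0928, 0.1692]
eef_rot: [[-0.998, 0.06, 0.013], [0.06, 0.998, 0.004], [-0.013, 0.005, -1.0]]
force: [-1.0, -0.4, -0.3]
width: 0.0091
```

```bash
python3 - <<'E'
from key import *
grab("wrist"); seg("cyl",.089,.103,(.43,.53,.05,.14)); seg("cam",.058,.074,(.42,.56,.1,.2),40)
# slot: deep pixels inside the cylinder top
P,ok,im=cloud("wrist"); c=np.array([.4784,.0931])
m=ok&(np.hypot(P[...,0]-c[0],P[...,1]-c[1])<.016)
z=P[...,2][m]; print("z pct",np.percentile(z,[2,10,50,90]).round(4))
h=m&(P[...,2]<.0915); v,u=np.nonzero(h); print("slot px",len(u),u.mean().round(1),v.mean().round(1),u.min(),u.max(),v.min(),v.max())
zz=np.load("last_wrist.npz")
def at(u,v,zw):
    d=zz["T"][:3,:3]@np.array([(u-zz["cx"])/zz["f"],(v-zz["cy"])/zz["f"],1]); o=zz["T"][:3,3]; return (o+d*(zw-o[2])/d[2])*1000
pts=np.array([at(a,b,.096) for a,b in zip(u,v)],np.float32)
if len(pts): print("slot in mouth plane",cv2.minAreaRect(pts[:,:2]))
save("w12.png",im[40:200,160:340],4)
plan([(475.5,93.1,140)],86.4)
E
```

```text
cyl [477.8  93. ] [43.7 43.4] 87.4 [0.4773 0.0932 0.0946] 2345 tool [41.1 -2.6 73.9]
cam [480.6 133.5] [34.9 12. ] 86.4 [0.4803 0.1339 0.0678] 588 tool [ 41.1  37.8 101. ]
z pct [0.0723 0.0732 0.0946 0.0956]
slot px 306 250.5 150.3 245 256 130 163Traceback (most recent call last):
  File "<stdin>", line 12, in <module>
cv2.error: OpenCV(4.12.0) /io/opencv/modules/imgproc/src/convhull.cpp:143: error: (-215:Assertion failed) total >= 0 && (depth == CV_32F || depth == CV_32S) in function 'convexHull'
```

```bash
python3 - <<'E'
from key import *
P,ok,im=cloud("wrist"); c=np.array([.4778,.0930])
h=(ok&(np.hypot(P[...,0]-c[0],P[...,1]-c[1])<.016)&(P[...,2]<.0935)).astype(np.uint8)
v,u=np.nonzero(h); zz=np.load("last_wrist.npz")
def at(u,v,zw):
    d=zz["T"][:3,:3]@np.array([(u-zz["cx"])/zz["f"],(v-zz["cy"])/zz["f"],1]); o=zz["T"][:3,3]; return (o+d*(zw-o[2])/d[2])*1000
pts=np.array([at(a,b,.095) for a,b in zip(u,v)])[:,:2].astype(np.float32)
print(cv2.minAreaRect(np.ascontiguousarray(pts)),len(pts))
plan([(475.0,93.0,137)],86.4)
E
```

```text
((474.35430908203125, 92.35224914550781), (26.06959342956543, 26.467378616333008), 60.62129592895508) 358
t 53.0 pos [518.   92.9 169.1] yaw 86.55 w 9.0 F [ 0.6  0.3 -0.1] tilt [0.75 0.24] q [ 10.  16. -15.  57.   0.  14.]
0 target [475.  93. 137.] shift [43.3 -2.6 31.6] turn 0.1 L 54
```

{"api": "carry_out", "payload": {"moves": [[[43.3,-2.6,31,0,1],[43.3,-2.6,31,0,1],[43.3,-2.6,31,0,1],[43.3,-2.6,31,0,1],[43.3,-2.6,31,0,1]]]}}

```text
time_s: 53.45
position: [0.4777, 0.0934, 0.1391]
eef_rot: [[-0.998, 0.06, 0.017], [0.06, 0.998, 0.005], [-0.017, 0.006, -1.0]]
force: [0.4, -0.7, -0.8]
width: 0.009
```

{"api": "carry_out", "payload": {"moves": [[[0,0,0,0,1],[0,0,0,0,1],[0,0,0,0,1],[0,0,0,0,1]]]}}

```text
time_s: 53.85
position: [0.478, 0.0934, 0.1392]
eef_rot: [[-0.998, 0.06, 0.018], [0.06, 0.998, 0.005], [-0.017, 0.006, -1.0]]
force: [0.3, 0.0, -1.0]
width: 0.009
```

```bash
python3 - <<'E'
from key import *
plan([(475.1,93.0,136),(475.1,93,128)],86.4)
s=env.state(); print((np.array(s["position"])*1000+np.array(s["eef_rot"])@[-2.6,.1,23]).round(1))
E
```

```text
t 53.9 pos [478.   93.4 139.2] yaw 86.54 w 9.0 F [ 0.3  0.  -1. ] tilt [1.   0.29] q [ 11.  14. -24.  51.   0.  14.]
0 target [475.1  93.  136. ] shift [ 2.9 -0.6  3.1] turn 0.1 L 4
1 target [475.1  93.  128. ] shift [ 3.  -0.7 11.1] turn 0.1 L 12
[481.   93.5 116.2]
```

{"api": "carry_out", "payload": {"moves": [[[3,-0.5,3,0,1],[3,-0.5,3,0,1],[3,-0.5,3,0,1],[3,-0.5,3,0,1],[3,-0.5,3,0,1]]]}}

```text
time_s: 54.35
position: [0.475, 0.0931, 0.1361]
eef_rot: [[-0.998, 0.06, 0.018], [0.06, 0.998, 0.005], [-0.017, 0.006, -1.0]]
force: [-0.3, -0.3, -0.1]
width: 0.0091
```

{"api": "carry_out", "payload": {"moves": [[[0,0,3,0,1],[0,0,6,0,1],[0,0,9,0,1],[0,0,11,0,1],[0,0,11,0,1]]]}}

```text
time_s: 54.85
position: [0.4749, 0.0931, 0.1247]
eef_rot: [[-0.998, 0.06, 0.017], [0.06, 0.998, 0.005], [-0.016, 0.006, -1.0]]
force: [-0.5, 0.5, -0.2]
width: 0.0086
```

```bash
python3 - <<'E'
from key import *
plan([(475.1,93.0,136),(475.1,93,106)],86.4)
s=env.state(); print((np.array(s["position"])*1000+np.array(s["eef_rot"])@[-2.6,.1,23]).round(1))
E
```

```text
t 54.9 pos [474.9  93.1 124.7] yaw 86.54 w 8.6 F [-0.5  0.5 -0.2] tilt [0.96 0.28] q [ 11.  14. -26.  49.   0.  14.]
0 target [475.1  93.  136. ] shift [ -0.4  -0.  -11.3] turn 0.1 L 11
1 target [475.1  93.  106. ] shift [ 0.1 -0.2 18.7] turn 0.1 L 19
[477.9  93.2 101.7]
```

Key has entered the slot with no force. Pushing down to the bottom.

{"api": "carry_out", "payload": {"moves": [[[0,0,4,0,1],[0,0,8,0,1],[0,0,12,0,1],[0,0,14,0,1],[0,0,14,0,1]]]}}

```text
time_s: 55.35
position: [0.4748, 0.0931, 0.1102]
eef_rot: [[-0.998, 0.06, 0.016], [0.06, 0.998, 0.005], [-0.016, 0.006, -1.0]]
force: [0.3, -0.3, -1.3]
width: 0.009
```

{"api": "carry_out", "payload": {"moves": [[[0,0,1,0,1],[0,0,2,0,1],[0,0,3,0,1],[0,0,4,0,1],[0,0,4,0,1]]]}}

```text
time_s: 55.85
position: [0.475, 0.0932, 0.1071]
eef_rot: [[-0.998, 0.06, 0.017], [0.06, 0.998, 0.005], [-0.016, 0.006, -1.0]]
force: [-2.7, -0.2, 5.5]
width: 0.0087
```

```bash
python3 - <<'E'
from key import *
plan([(475.1,93.0,136),(475.1,93,106)],86.4)
s=env.state(); print((np.array(s["position"])*1000+np.array(s["eef_rot"])@[-2.6,.1,23]).round(1))
E
```

```text
t 55.9 pos [475.   93.2 107.1] yaw 86.54 w 8.7 F [-2.7 -0.2  5.5] tilt [0.96 0.28] q [ 11.  15. -27.  46.   0.  15.]
0 target [475.1  93.  136. ] shift [ -0.6  -0.  -28.9] turn 0.1 L 29
1 target [475.1  93.  106. ] shift [-0.1 -0.2  1.1] turn 0.1 L 1
[478.   93.2  84.2]
```

Bottomed about 20 mm deep. Now turning clockwise about the key's axis, which sits 2.6 mm off the TCP.

{"api": "carry_out", "payload": {"moves": [[[0,0.4,0.5,8.5,1],[-0.1,0.8,0.5,17,1],[-0.2,1.1,0.5,25.5,1],[-0.4,1.5,0.5,34,1],[-0.6,1.8,0.5,42.5,1]]]}}

```text
time_s: 56.35
position: [0.4762, 0.0944, 0.1072]
eef_rot: [[-0.691, 0.723, 0.018], [0.723, 0.691, 0.004], [-0.01, 0.015, -1.0]]
force: [-0.8, -1.7, 3.3]
width: 0.0091
```

```bash
python3 - <<'E'
from key import *
plan([(475.1,93.0,107)],86.4)
s=env.state(); print((np.array(s["position"])*1000+np.array(s["eef_rot"])@[-2.6,.1,23]).round(1), s["ft_torque"])
E
```

```text
t 56.4 pos [476.2  94.4 107.2] yaw 43.69 w 9.1 F [-0.8 -1.7  3.3] tilt [1.02 0.2 ] q [ 11.  16. -27.  46.  -0.  58.]
0 target [475.1  93.  107. ] shift [-0.3 -1.8  0.2] turn -42.7 L 2
[478.4  92.7  84.2] [-0.48426291  0.23467075  0.09909895]
```

{"api": "carry_out", "payload": {"moves": [[[0,0.4,0.3,8.5,1],[-0.1,0.8,0.3,17,1],[-0.2,1.1,0.3,25.5,1],[-0.4,1.5,0.3,34,1],[-0.6,1.8,0.3,42.5,1]]]}}

```text
time_s: 56.85
position: [0.477, 0.0945, 0.1072]
eef_rot: [[-0.015, 1.0, 0.017], [1.0, 0.015, 0.002], [0.002, 0.017, -1.0]]
force: [-1.8, -1.9, 4.7]
width: 0.0089
```

{"api": "carry_out", "payload": {"moves": [[[0,0.2,0.3,4,1],[0,0.3,0.3,6,1],[0,0.3,0.3,8,1],[0,0.3,0.3,8,1],[0,0.3,0.3,8,1]]]}}

```text
time_s: 57.35
position: [0.4771, 0.0944, 0.1071]
eef_rot: [[0.124, 0.992, 0.016], [0.992, -0.124, 0.002], [0.004, 0.016, -1.0]]
force: [-1.8, -1.0, 5.4]
width: 0.0092
```

```bash
python3 - <<'E'
from key import *
plan([(475.1,93.0,107)],2.4)
s=env.state(); print((np.array(s["position"])*1000+np.array(s["eef_rot"])@[-2.6,.1,23]).round(1), s["ft_torque"])
for n in ("side","scene"):
    grab(n)
for n,p,c in comps(("side","scene"),.059,.075,(.44,.56,.07,.17),8):
    r=cv2.minAreaRect((p[:,:2]*1000).astype(np.float32)); print(n,np.round(r[0],1),np.round(r[1],1),round(r[2],1),len(p))
a=np.load("last_side.npz")["im"]; b=np.load("last_scene.npz")["im"]
f0=lambda im,r,c:cv2.resize(im[r:r+75,c:c+58],(390,500),interpolation=cv2.INTER_CUBIC)
save("c13.png",np.hstack([f0(a,145,180),f0(b,110,230)]))
E
```

```text
t 57.4 pos [477.1  94.4 107.1] yaw -7.12 w 9.2 F [-1.8 -1.   5.4] tilt [0.94 0.09] q [ 11.  16. -27.  47.  -0. 108.]
0 target [475.1  93.  107. ] shift [-1.6 -1.8  0.1] turn -9.5 L 2
[477.3  91.8  84.1] [-0.22039933  0.4250484   0.01177601]
side [517.9  99. ] [31.8 14.6] 2.6 47
side [528.8  77.9] [14. 61.] 89.2 84
side [467.6  85.4] [26.8 47.4] 54.0 52
scene [515.6  85.8] [31.3 87. ] 90.0 132
```

View pics/c13.png

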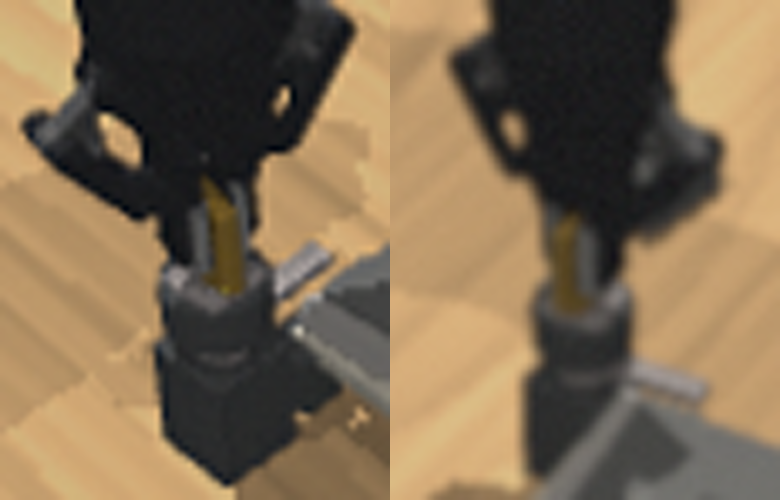

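Cam bar now points to case +y (heading about 2.6°, roughly at the stop). One more small turn to confirm the stop.

{"api": "carry_out", "payload": {"moves": [[[0,0.1,0.3,3,1],[0,0.1,0.3,5,1],[0,0.1,0.3,5,1]]]}}

```text
time_s: 57.75
position: [0.4772, 0.0943, 0.1071]
eef_rot: [[0.21, 0.978, 0.017], [0.978, -0.21, 0.001], [0.005, 0.016, -1.0]]
force: [-1.3, -0.7, 5.1]
width: 0.0091
```

```bash
python3 - <<'E'
from key import *
plan([(475.1,93.0,107)],2.4); print(env.state()["ft_torque"])
for n in ("side","scene"): grab(n)
for n,p,c in comps(("side","scene"),.059,.075,(.44,.56,.07,.17),8):
    r=cv2.minAreaRect((p[:,:2]*1000).astype(np.float32)); print(n,np.round(r[0],1),np.round(r[1],1),round(r[2],1),len(p))
E
```

```text
t 57.8 pos [477.2  94.3 107.1] yaw -12.13 w 9.1 F [-1.3 -0.7  5.1] tilt [0.95 0.08] q [ 11.  16. -27.  47.  -0. 113.]
0 target [475.1  93.  107. ] shift [-1.8 -1.8  0.1] turn -14.5 L 2
[-0.19442259  0.48840856  0.16038739]
side [529.1  86. ] [57.3 31.9] 0.0 132
side [469.6  84.7] [22.4 44.9] 57.8 45
scene [516.2  85.1] [86.1 29.7] 0.1 124
```

{"api": "carry_out", "payload": {"moves": [[[0,-0.2,0,-7,1],[0,-0.2,0,-8,1],[0,-0.2,0,-8,1]]]}}

```text
time_s: 58.15
position: [0.4774, 0.0945, 0.1072]
eef_rot: [[0.073, 0.997, 0.017], [0.997, -0.073, 0.002], [0.003, 0.017, -1.0]]
force: [-0.0, 0.6, 2.6]
width: 0.0095
```

{"api": "carry_out", "payload": {"moves": [[[0,-0.1,-6,0,1],[0,-0.2,-12,0,1],[0,-0.3,-18,0,1],[0,-0.4,-24,0,1],[0,-0.5,-30,0,1]]]}}

```text
time_s: 58.65
position: [0.4764, 0.0945, 0.1378]
eef_rot: [[0.073, 0.997, 0.018], [0.997, -0.073, 0.002], [0.003, 0.017, -1.0]]
force: [0.5, -0.7, -0.7]
width: 0.0089
```

{"api": "carry_out", "payload": {"moves": [[[0,0,-30,0,1],[0,0,-50,0,1],[0,0,-50,0,1],[0,0,-50,0,1],[0,0,-50,0,1]]]}}

```text
time_s: 59.15
position: [0.4748, 0.0943, 0.1869]
eef_rot: [[0.073, 0.997, 0.016], [0.997, -0.073, 0.002], [0.003, 0.016, -1.0]]
force: [0.1, -0.4, -0.1]
width: 0.0092
```

```bash
python3 - <<'E'
from key import *
s=env.state(); R=np.array(s["eef_rot"]); p0=np.array(s["position"])
grab("wrist"); P,ok,im=cloud("wrist"); im=im.astype(int)
Q=((P-p0)@R)*1000
m=ok&(im[...,0]-im[...,2]>40)&(abs(Q[...,0])<40)&(abs(Q[...,1])<12)&(Q[...,2]>-50)&(Q[...,2]<50)
for a in range(-40,44,6):
    q=Q[m&(Q[...,2]>=a)&(Q[...,2]<a+6)]
    if len(q)>3: print(a,len(q),"x med",np.median(q[:,0]).round(1),"y",np.median(q[:,1]).round(1))
seg("cam",.058,.074,(.49,.56,.08,.13),40)
plan([(402.6,281,140)],-9.65)
E
```

```text
-40 257 x med -2.8 y 1.0
-34 1162 x med 4.3 y 1.0
-28 114 x med 16.1 y 0.6
-22 97 x med 16.0 y 0.6
-16 87 x med 15.9 y 0.6
-10 82 x med 15.8 y 0.6
-4 77 x med 15.5 y 0.0
2 45 x med 15.6 y 1.1
cam [517.2  95.1] [36.9 12.3] 2.5 [0.5179 0.0959 0.0677] 493 tool [  3.7  40.6 119.4]
cam [536.5  82.1] [ 4.1 46.9] 90.0 [0.538  0.0818 0.0657] 270 tool [ -7.9  60.8 120.6]
t 59.2 pos [474.6  94.2 186.7] yaw -4.2 w 8.9 F [ 0.4 -0.2 -0.8] tilt [0.87 0.08] q [ 11.  12. -19.  58.  -0. 105.]
0 target [402.6 281.  140. ] shift [180.9 -86.2  45.8] turn 5.4 L 206
```

Lock confirmed at the stop (cam heading 2.5°). Returning the key to the stand.

{"api": "carry_out", "payload": {"moves": [[[181.5,-86.6,0,5.5,1],[181.5,-86.6,0,5.5,1],[181.5,-86.6,0,5.5,1],[181.5,-86.6,0,5.5,1],[181.5,-86.6,0,5.5,1]]]}}

```text
time_s: 59.7
position: [0.3991, 0.2862, 0.1847]
eef_rot: [[0.161, 0.987, 0.013], [0.987, -0.161, 0.003], [0.005, 0.013, -1.0]]
force: [-0.8, -0.6, -1.3]
width: 0.0093
```

{"api": "carry_out", "payload": {"moves": [[[0,0,50,0,1],[0,0,90,0,1],[0,0,95,0,1],[0,0,95,0,1],[0,0,95,0,1]]]}}

```text
time_s: 60.2
position: [0.4016, 0.2868, 0.0912]
eef_rot: [[0.162, 0.987, 0.015], [0.987, -0.162, 0.004], [0.006, 0.014, -1.0]]
force: [0.0, 0.7, 0.3]
width: 0.009
```

```bash
python3 - <<'E'
from key import *
grab("wrist"); seg("stand",.024,.036,(.34,.46,.2,.36))
plan([(401.5,281.6,72)],-9.65)
s=env.state(); print((np.array(s["position"])*1000+np.array(s["eef_rot"])@[-1.9,.3,28]).round(1))
E
```

```text
stand [402.9 285.5] [43. 44.] 80.4 [0.4036 0.2906 0.0307] 2491 tool [-2.   0.2 60.7]
t 60.2 pos [402.  287.2  91.6] yaw -9.3 w 8.9 F [ 0.8  0.3 -0.5] tilt [0.92 0.29] q [ 36.  17. -27.  45.  -0. 135.]
0 target [401.5 281.6  72. ] shift [-5.8  0.1 19.6] turn 0.3 L 20
[402.5 285.4  63.6]
```

{"api": "carry_out", "payload": {"moves": [[[-5.8,0,16,0.3,1],[-5.8,0,16,0.3,1],[-5.8,0,16,0.3,1],[-5.8,0,16,0.3,1],[-5.8,0,16,0.3,1]]]}}

```text
time_s: 60.75
position: [0.402, 0.2821, 0.0765]
eef_rot: [[0.167, 0.986, 0.017], [0.986, -0.167, 0.006], [0.009, 0.016, -1.0]]
force: [0.0, -0.2, -1.5]
width: 0.0088
```

```bash
python3 - <<'E'
from key import *
plan([(401.5,281.6,60)],-9.65)
s=env.state(); print((np.array(s["position"])*1000+np.array(s["eef_rot"])@[-1.9,.3,28]).round(1))
E
```

```text
t 60.8 pos [402.  282.1  76.5] yaw -9.6 w 8.8 F [ 0.  -0.2 -1.5] tilt [1.   0.35] q [ 35.  18. -29.  42.  -0. 135.]
0 target [401.5 281.6  60. ] shift [-0.7 -0.7 16.5] turn 0.0 L 17
[402.5 280.3  48.5]
```

{"api": "carry_out", "payload": {"moves": [[[-0.5,-0.5,4,0,1],[-0.5,-0.5,8,0,1],[-0.5,-0.5,12,0,1],[-0.5,-0.5,16,0,1],[-0.5,-0.5,16,0,1]]]}}

```text
time_s: 61.25
position: [0.4011, 0.2814, 0.0596]
eef_rot: [[0.167, 0.986, 0.016], [0.986, -0.167, 0.005], [0.008, 0.015, -1.0]]
force: [0.7, 0.8, -0.1]
width: 0.0089
```

```bash
python3 - <<'E'
from key import *
plan([(401.5,281.6,44)],-9.65)
E
```

```text
t 61.2 pos [401.1 281.4  59.6] yaw -9.6 w 8.9 F [ 0.7  0.8 -0.1] tilt [0.92 0.29] q [ 35.  19. -30.  40.  -0. 135.]
0 target [401.5 281.6  44. ] shift [ 0.2  0.1 15.6] turn 0.1 L 16
```

No force while entering the slot. Continuing to the floor.

{"api": "carry_out", "payload": {"moves": [[[0,0.4,4,0,1],[0,0.4,8,0,1],[0,0.4,12,0,1],[0,0.4,16,0,1],[0,0.4,17,0,1]]]}}

```text
time_s: 61.75
position: [0.4018, 0.2815, 0.0431]
eef_rot: [[0.167, 0.986, 0.016], [0.986, -0.167, 0.005], [0.008, 0.015, -1.0]]
force: [-3.2, -1.2, 14.4]
width: 0.0092
```

{"api": "carry_out", "payload": {"moves": [[[0,0,1,0,1],[0,0,1.5,0,1],[0,0,1.5,0,1]]]}}

```text
time_s: 62.05
position: [0.4018, 0.2814, 0.0431]
eef_rot: [[0.167, 0.986, 0.017], [0.986, -0.167, 0.006], [0.008, 0.016, -1.0]]
force: [-3.7, -1.6, 15.2]
width: 0.009
```

```bash
python3 - <<'E'
from key import *
plan([(401.5,281.6,43)],-9.65)
E
```

```text
t 62.0 pos [401.8 281.4  43.1] yaw -9.6 w 9.0 F [-3.7 -1.6 15.2] tilt [0.96 0.32] q [ 35.  20. -31.  37.  -0. 135.]
0 target [401.5 281.6  43. ] shift [ 0.1 -0.4  0. ] turn 0.1 L 0
```

{"api": "carry_out", "payload": {"moves": [[[0,0,0,0,0.3],[0,0,0,0,0.1],[0,0,0,0,0.1],[0,0,0,0,0.1]]]}}

```text
time_s: 62.45
position: [0.4017, 0.2813, 0.0427]
eef_rot: [[0.167, 0.986, 0.016], [0.986, -0.167, 0.005], [0.008, 0.015, -1.0]]
force: [-0.9, -0.6, -1.1]
width: 0.0382
```

{"api": "carry_out", "payload": {"moves": [[[0,0,-15,0,0.1],[0,0,-45,0,0.1],[0,0,-90,0,0.1],[0,0,-140,0,0.1],[0,0,-140,0,0.1]]]}}

```text
time_s: 62.95
position: [0.4031, 0.2833, 0.1891]
eef_rot: [[0.166, 0.986, 0.026], [0.986, -0.167, 0.012], [0.017, 0.024, -1.0]]
force: [1.0, 0.9, 0.3]
width: 0.0385
```

```bash
python3 - <<'E'
from key import *
plan([(402,281,200)],-9.65)
a,_,_=grab("side"); b,_,_=grab("scene"); grab("wrist")
seg("key",.055,.085,(.34,.46,.2,.36)); seg("stand",.024,.036,(.34,.46,.2,.36))
for n,p,c in comps(("wrist","side","scene"),.097,.112,(.5,.7,-.2,.2),20): print(n,"bar",cv2.minAreaRect((p[:,:2]*1000).astype(np.float32)))
for n,p,c in comps(("side","scene"),.06,.071,(.5,.56,.08,.12),20): print(n,"cam",cv2.minAreaRect((p[:,:2]*1000).astype(np.float32)))
for nm,lo,hi,bx in (("term",.01,.05,(.6,.85,-.45,-.2)),("tape",.03,.06,(.3,.45,-.13,.02))):
    for n,p,c in comps(("side","scene"),lo,hi,bx,150): print(n,nm,cv2.minAreaRect((p[:,:2]*1000).astype(np.float32))[0])
save("f14.png",np.vstack([cv2.resize(x,None,fx=1.8,fy=1.8,interpolation=cv2.INTER_CUBIC) for x in (a[100:260,120:420],b[100:260,200:500])]))
E
```

```text
t 63.0 pos [403.1 283.3 189.1] yaw -9.61 w 38.5 F [1.  0.9 0.3] tilt [1.51 0.71] q [ 35.  12. -19.  58.  -0. 135.]
0 target [402 281 200] shift [ -2.2  -0.5 -10.9] turn 0.0 L 11
key [402.7 280.8] [33.2  9.7] 80.1 [0.4028 0.2825 0.0753] 415 tool [  0.    1.8 106.1]
stand [401.8 279.9] [53.6 43.8] 80.4 [0.402  0.2828 0.0308] 1630 tool [ -1.3   0.4 151.5]
side bar ((594.0789794921875, -21.564693450927734), (22.046703338623047, 65.12325286865234), 4.727513790130615)
scene bar ((596.2425537109375, -23.143291473388672), (20.066818237304688, 64.10232543945312), 2.8105499744415283)
side cam ((519.4122314453125, 90.35305786132812), (30.871564865112305, 22.323366165161133), 26.434772491455078)
scene cam ((517.1217041015625, 93.3718490600586), (17.946691513061523, 30.710708618164062), 77.90982055664062)
side term (736.7021484375, -314.7267761230469)
scene term (738.6032104492188, -317.45440673828125)
side tape (370.81414794921875, -51.68413162231445)
scene tape (372.69464111328125, -55.29047393798828)
```

View pics/f14.png

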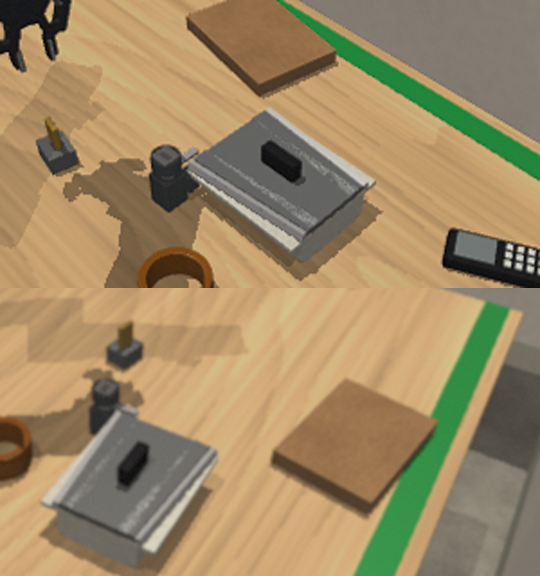

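The key is back in its stand, fully down (bow top at 75 mm, as at the start). The lid is home, the cam lies across, and the bystanders haven't moved. Handing in.

```bash
python3 -c "
from h import *
print(env.close_job())"
```

```text
the job is handed in; nothing more can be done
None
```

The job is handed in. All four jars are in the case, the lid is wedged home, the lock is turned to its stop, and the key is back in its stand. It took about 63 s of the 208 s allowed.

**Last checks**
- **Jars:** three showed separately on the case floor in the depth data. The fourth showed only merged with its neighbour, but the picture taken just before the lid went on showed all four standing. I could not check them again once the lid was on.
- **Lid:** I drove it in with about 30 N. Its grip bar was about 0.2 mm from the middle of the rails in the same picture, and later side and scene views agree to within about 2 mm.
- **Lock:** the cam bar pointed at 2.5°, against about 2.4° expected at the stop. The torque also rose to 0.16 N m there, against 0.06 N m to turn it.
- **Key:** its top is 75 mm above the bench, the same as before I picked it up, and it sits about 1 mm off the stand's centre.
- **Terminal and tape:** both are where they started, within measuring error.

**What went wrong on the way**
- The key landed on the rim of the lock slot at first: two presses of 18–40 N, then a failed attempt to drag it in. The tool had tilted by about 3° and the key sat about 2.5 mm off-centre in the jaws. I straightened the tool, measured the offset and then inserted the key cleanly.
- The fixed cameras and the wrist camera disagree by 2–3 mm, so I used the wrist camera for the fits.

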